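# Get the filler tin from behind the cans and put it on the scale

## Task

The little tin of filler is tucked away at the back of the plywood caddy, in the gap behind two of the three tall containers. Stand just those two upright in the metal tray, then take the filler tin out and stand it in the middle of the scale's pan to see how much is left, and finally put the two containers back upright exactly where each of them stood. Leave the third container and the tape measure in the caddy alone, and don't knock any of them over.

Things in the scene. Friction and masses are not known exactly. Their poses are not given: they have to be found in the camera images.
- spray_mid (a point): spray can, round, upright: aluminium body 54 mm in diameter with a paper label, shoulder at 108 to 118 mm, on top a white cap 48 mm in diameter from 118 up to its flat top 150 mm above the underside; about 0.22 kg. Point: on its axis half-way up, 75 mm above its underside; z is up. Easily taken by the cap, at about 134 mm above the underside
- thinner_mid (a point): thinner tin, upright, the only rectangular container: grey, 56 mm (its x) by 46 mm (its y), 122 mm high, with a black screw cap 28 mm in diameter on top, 10 mm off-centre to +x, reaching to 138 mm; about 0.28 kg. Point: on its middle line, 69 mm above its underside; z is up. Easily taken across its 46 mm, along its y, about 106 mm above the underside
- glue_mid (a point): wood glue bottle, round, upright: white body 56 mm in diameter up to 90 mm, cone-shaped shoulder from 90 to 112 mm, on top a slim grey cap 32 mm in diameter from 112 up to 148 mm above the underside; about 0.26 kg. Point: on its axis half-way up, 74 mm above its underside; z is up. Easily taken by the cap, at about 134 mm above the underside
- filler_mid (a point): filler tin, the thing to fetch: a low round steel tin, 56 mm in diameter and 44 mm high, on the ledge at the back of the caddy in the gap behind two neighbouring containers (their axes are about 72 mm from its axis, the third container's about 150 mm); about 0.18 kg. Point: its centre, 22 mm above its underside; z is up
- tape_mid (a point): pocket tape measure lying flat in the other gap on the caddy's ledge, a bystander that stays: black, rounded square, 48 by 48 mm, 28 mm high. It lies about 92 mm from the filler tin, centre to centre. Point: its centre
- rack: plywood caddy, fixed, 160 mm deep (its x) by 298 mm wide (its y). Its floor, on which all five things stand, is 12 mm above the bench. In front (-x): three bays, centres at x -38 mm, y -92, 0, +92 mm, a container in each, dividers 34 mm high; behind an open ledge with filler tin and tape at x +18 mm, y +46 or -46 mm. Outer boards reach at most 48 mm above the bench. Origin: centre of its underside
- tray: empty shallow sheet-metal tray on the bench beside the caddy, where the containers are stood meanwhile, fixed: outside 260 mm (its x) by 150 mm (its y), floor 4 mm thick, walls 4 mm thick and 16 mm high, with a round bead along the rim. Origin: centre of its underside; z is up
- scale_pan (a point): bench scale on the other side of the caddy, fixed: grey housing 210 by 170 mm with a square steel pan 140 by 140 mm on it, display and keys on the front. Point: the centre of the pan's flat top, 45 mm above the bench; axes as the pan's sides, z up. The pan does not move

How it is judged:
By the outcome, as a careful person would: the job done as asked, in the order asked, and still so for the second after the job is handed in, with the robot touching nothing.
It also fails if it takes over 118 s, if anything falls off the work surface, if the arm or the gripper's body presses on something with over 40 N, if the wrist force passes 120 N, or if a joint passes its speed limit or range.

## Robot

A 7-joint arm with a two-finger parallel gripper is mounted at the origin on the work surface. World frame = base frame: x ahead of the robot, y to its left, z up, the work surface at z = 0. Lengths are in m, angles in rad, forces in N, time in s.
With the tool pointing down it reaches from about 0.425 to 0.95 m from the base axis. Payload 4.7 kg.
Tool frame: the origin (TCP) lies at the very end of the fingers, on their centre line; the grasp point (between the pads) lies 19 mm behind it; y points along the fingers, z is the direction in which the jaws open and shut, and the axes are right-handed (so a half turn about y gives the same grasp; the last joint's range is limited). The gripper opens to 85 mm and grips with 20 to 120 N. Pads are 22 mm wide; open, the fingers measure 114 mm over their backs; the gripper's body (76 mm by 85 mm) begins 54 mm behind the grasp point. The pads swing forward as they close: fully open they stand 13 mm farther back than shut.
Start: joints at [-1.17, 0.469, -0.049, 1.532, 0.024, 1.141, -0.082], TCP at [0.281, 0.614, 0.2] pointing down, gripper open.
Joint ranges: [-2.59, 2.59], [-0.33, 1.99], [-1.39, 1.29], [0.1, 2.45], [-1.04, 4.18], [0.21, 1.99], [-2.66, 2.66]. Speed limits (rad/s): [2.57, 2.57, 3.14, 3.14, 3.14, 3.14, 3.14].

## Interface

Orientations are given as a unit quaternion [w, x, y, z].
In Python, from plant import sensors, optics, sign_off gives the robot as it stands. The module is installed in compiled form; this text tells all that it offers.
- The arm moves only by the tool send_rows, never from a script. Its argument "targets" is a list of rows, each an object of numbers: "x", "y", "z": the shift along the world's x, y, z in m; "spin": the turn about the world's z in degrees. A call has 1 to 10 rows; each row shifts and turns the pose as measured when the row begins; what a row does not reach is not made up. A row lasts 1/8 s, in which the tool goes at most 62.5 mm and 10.7 degrees, less where a joint would pass 70% of its speed; a pose out of reach is approached as far as the arm can. A call is refused whole if a number of a shift passes 0.0625 or a number of a turn 10.7, either way. A call with a gripper value outside its range is refused whole. "gripper" is the opening in per cent of the stroke, from 0 (shut) to 100 (fully open), set as the call begins (left out, the last holds). The fingers move at their own pace and stop on an object; the grip force is fixed at half the most. Time passes only in rows, so rows that do not move let the fingers close. It gives the time, the measured TCP pose, the force and the opening at its end, in the units of the state.
- sensors.get_obs(): the state, without advancing time (a new reading comes with each control period).
- optics.snapshot(name): name is "scene" or "side" or "wrist"; returns a dict with "img" (384x512x3 uint8, red, green, blue), "camera_matrix" (3x3 intrinsics, pixels), "dist" ([k1, k2, p1, p2, k3] as OpenCV has them; the pictures are not rectified), "xyz" and "attitude" of the camera in the world; the wrist camera has in their place "T_tool_cam" (4x4, takes a point from camera to tool coordinates, whose origin is the TCP and whose axes are the tool frame's). Camera axes: x right, y up, looking along -z (the intrinsics and any distortion apply to the point x, -y, -z); pixel columns grow to the right and rows downward; lengths in m; the calibration is good to about 2 mm. A picture is of the moment at which its call begins: read the wrist's pose just before it. There is no depth.
- sign_off(): hands the job in, once; it reports no verdict.
The state is a dict: "t": time; "joint_pos": joint angles; "qd": joint speeds; "joint_efforts": joint torques, N m; "tool_pos": TCP position; "tool_rot": TCP orientation; "wrist_force": force on the tool from outside, world axes, zero at the start; "wrist_torque": the same for the moment, N m; "width": finger opening in m.
Only numpy, scipy, OpenCV 4.12 (cv2) and the standard library are available. Lean on these libraries where they do the work, as an engineer would, in place of code of your own. Each camera call takes 0.05 s, during which the arm holds its last target. There are 200 camera calls.

## Working session

There is one attempt and no reset: what is moved stays moved. The work goes in short steps, Python scripts to look and compute and a tool call to move; the robot and the scene stay as the last step left them, time stands still between calls to the robot, and variables do not carry over. Pictures are saved under pics/ and viewed, about 12 in all and at most 16, crops included, and the job is handed in when it is done.

Besides the shell and the picture viewer there is one more tool, called in YAML: its name, and indented under it one key for each argument. send_rows: Moves the arm, as the interface text tells. Its arguments: {"type":"object","properties":{"targets":{"type":"array"},"gripper":{"type":"number"}},"required":["targets"]}

```bash
mkdir -p pics; cat > h.py <<'E'
import numpy as np, cv2
from scipy.spatial.transform import Rotation as R
from plant import sensors, optics, sign_off
def q2R(q): return R.from_quat([q[1],q[2],q[3],q[0]]).as_matrix()
def snap(name,fn=None):
    o=sensors.get_obs(); s=optics.snapshot(name)
    if fn: cv2.imwrite('pics/'+fn,s['img'][:,:,::-1])
    if 'T_tool_cam' in s:
        T=np.array(s['T_tool_cam']); Rt=q2R(o['tool_rot'])
        s['R']=Rt@T[:3,:3]; s['c']=Rt@T[:3,3]+np.array(o['tool_pos'])
    else:
        a=np.array(s['attitude']); s['R']=q2R(a) if a.size==4 else a.reshape(3,3); s['c']=np.array(s['xyz'])
    return s
def ray(s,uv):
    p=cv2.undistortPoints(np.array(uv,float).reshape(-1,1,2),np.array(s['camera_matrix']),np.array(s['dist'])).reshape(-1,2)
    d=np.c_[p[:,0],-p[:,1],-np.ones(len(p))]
    return d@s['R'].T
def onz(s,uv,z):
    d=ray(s,uv); return s['c']+d*((z-s['c'][2])/d[:,2])[:,None]
def proj(s,P):
    v=(np.array(P,float).reshape(-1,3)-s['c'])@s['R']
    v=v*[1,-1,-1]
    return cv2.projectPoints(v.reshape(-1,1,3),np.zeros(3),np.zeros(3),np.array(s['camera_matrix']),np.array(s['dist']))[0].reshape(-1,2)
E
python3 - <<'E'
from h import *
o=sensors.get_obs()
for k,v in o.items(): print(k,np.round(v,3))
ims=[]
for n in ['scene','side','wrist']:
    s=snap(n,n+'0.png'); print(n,s['c'],s['R'].round(2).tolist(),np.array(s['camera_matrix']).round(1).tolist(),s['dist'])
E
```

```text
t 0.0
joint_pos [-1.17   0.469 -0.049  1.534  0.024  1.141 -0.082]
qd [ 0.    -0.001  0.001  0.     0.001 -0.003  0.   ]
joint_efforts [ 1.0000e-03 -5.1030e+01 -4.6000e-02 -2.3771e+01  1.1000e-02  7.0000e-03
  0.0000e+00]
tool_pos [0.281 0.613 0.198]
tool_rot [-0.69   0.692 -0.151  0.151]
wrist_force [0.258 0.472 0.711]
wrist_torque [0.014 0.009 0.023]
width 0.085
scene [1.24830343 0.11748301 0.57472224] [[-0.18, -0.54, 0.82], [0.98, -0.1, 0.14], [0.01, 0.83, 0.55]] [[369.1, 0.0, 257.6], [0.0, 369.1, 181.4], [0.0, 0.0, 1.0]] [-0.04770597  0.          0.          0.          0.        ]
side [ 0.13259787 -0.57082726  0.78843929] [[0.83, 0.38, -0.4], [-0.55, 0.59, -0.59], [0.02, 0.72, 0.7]] [[402.3, 0.0, 262.7], [0.0, 402.3, 192.8], [0.0, 0.0, 1.0]] [-0.11397545  0.          0.          0.          0.        ]
wrist [0.21591921 0.64358145 0.37305101] [[0.42, -0.87, -0.25], [0.91, 0.4, 0.12], [-0.0, -0.28, 0.96]] [[286.1, 0.0, 255.1], [0.0, 286.1, 191.0], [0.0, 0.0, 1.0]] [-0.03824593  0.          0.          0.          0.        ]
```

View pics/scene0.png

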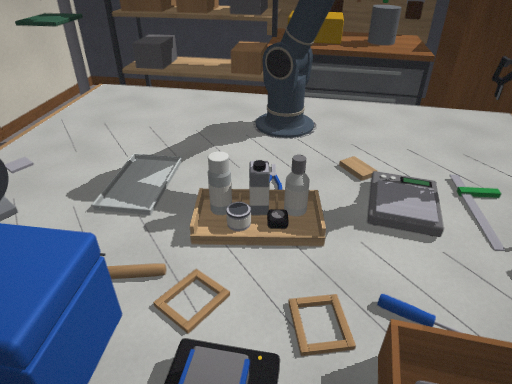

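View pics/side0.png

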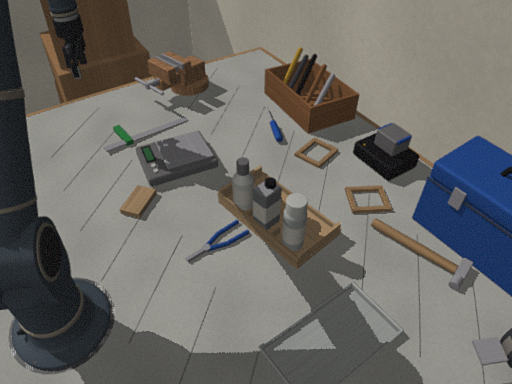

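The scene view shows, from left (-y) to right: tray (100–180,155–210), spray can (219,180), thinner tin (260,185), glue (298,185), with the filler tin (238,215) behind spray and thinner, tape (278,217) behind thinner and glue, and the scale (405,200) at right. The side view agrees. So spray and thinner have to move.

```bash
python3 - <<'E'
from h import *
s=snap('scene'); w=snap('side')
print('scene'); 
for n,p,z in [('spray',(219,157),.162),('thin',(260,165),.15),('glue',(299,158),.16),('fill',(238,209),.056),('tape',(278,214),.04)]: print(n,onz(s,[p],z).round(3))
print('tray',onz(s,[(138,156),(182,156),(148,211),(96,207)],.016).round(3).tolist())
print('scale',onz(s,[(376,180),(435,187),(439,224),(372,216)],.045).round(3).tolist())
print('rack',onz(s,[(192,242),(324,242)],0).round(3).tolist())
print('side')
for n,p,z in [('spray',(296,200),.162),('thin',(270,183),.15),('glue',(242,163),.16)]: print(n,onz(w,[p],z).round(3))
print('tray',onz(w,[(261,348),(352,286),(402,331)],.016).round(3).tolist())
print('scale',onz(w,[(138,152),(203,134),(216,160),(147,179)],.045).round(3).tolist())
def tri(a,b):
    A=[];B=[]
    for S,p in((s,a),(w,b)):
        d=ray(S,[p])[0];d/=np.linalg.norm(d);P=np.eye(3)-np.outer(d,d);A.append(P);B.append(P@S['c'])
    return np.linalg.solve(sum(A),sum(B))
print(tri((219,157),(296,200)),tri((260,165),(270,183)),tri((299,158),(242,163)))
E
```

```text
scene
spray [[ 0.554 -0.091  0.162]]
thin [[0.552 0.002 0.15 ]]
glue [[0.522 0.086 0.16 ]]
fill [[ 0.599 -0.04   0.056]]
tape [[0.58 0.05 0.04]]
tray [[0.349, -0.41, 0.016], [0.324, -0.278, 0.016], [0.597, -0.267, 0.016], [0.607, -0.401, 0.016]]
scale [[0.398, 0.286, 0.045], [0.403, 0.435, 0.045], [0.557, 0.412, 0.045], [0.555, 0.264, 0.045]]
rack [[0.666, -0.133, 0.0], [0.612, 0.161, 0.0]]
side
spray [[ 0.545 -0.097  0.162]]
thin [[ 0.535 -0.01   0.15 ]]
glue [[0.512 0.077 0.16 ]]
tray [[0.333, -0.284, 0.016], [0.584, -0.275, 0.016], [0.598, -0.417, 0.016]]
scale [[0.347, 0.406, 0.045], [0.552, 0.381, 0.045], [0.525, 0.247, 0.045], [0.325, 0.278, 0.045]]
[ 0.54774401 -0.09355598  0.15785117] [ 0.54025018 -0.00140261  0.1418747 ] [0.51494799 0.08403071 0.1548154 ]
```

```bash
python3 - <<'E'
from h import *
o=sensors.get_obs(); print(q2R(o['tool_rot']).round(3))
s=snap('wrist'); print(np.array(s['T_tool_cam']).round(3)); 
E
```

```text
[[ 0.909 -0.     0.417]
 [-0.417 -0.001  0.909]
 [-0.    -1.    -0.001]]
[[-0.    -0.96  -0.28  -0.072]
 [ 0.     0.28  -0.96  -0.175]
 [ 1.    -0.     0.     0.   ]
 [ 0.     0.     0.     1.   ]]
```

send_rows:
  targets:
    - {"z":0.06}
    - {"z":0.06}
    - {"z":0.06,"y":-0.03}
    - {"x":0.03,"y":-0.05}
    - {"x":0.03,"y":-0.05}
    - {"x":0.03,"y":-0.05}
    - {"x":0.03,"y":-0.05}
    - {"x":0.03,"y":-0.05}
    - {"x":0.03,"y":-0.05}
    - {"x":0.03,"y":-0.05}

```text
schema error: expected keys x, y, z, spin
```

send_rows:
  targets:
    - {"x":0,"y":0,"z":0.06,"spin":0}
    - {"x":0,"y":0,"z":0.06,"spin":0}
    - {"x":0,"y":-0.03,"z":0.05,"spin":5}
    - {"x":0.03,"y":-0.05,"z":0,"spin":5}
    - {"x":0.03,"y":-0.05,"z":0,"spin":5}
    - {"x":0.03,"y":-0.05,"z":0,"spin":5}
    - {"x":0.03,"y":-0.05,"z":0,"spin":5}
    - {"x":0.03,"y":-0.05,"z":0,"spin":5}
    - {"x":0.03,"y":-0.05,"z":0,"spin":5}
    - {"x":0.03,"y":-0.05,"z":0,"spin":0}

```text
t: 1.55
tool_pos: [0.491, 0.2239, 0.3732]
tool_rot: [-0.703, 0.703, 0.077, -0.074]
wrist_force: [0.1, 0.5, -0.7]
width: 0.0853
```

send_rows:
  targets:
    - {"x":0.015,"y":-0.05,"z":0,"spin":0}
    - {"x":0.01,"y":-0.05,"z":0,"spin":0}
    - {"x":0,"y":-0.05,"z":0,"spin":0}
    - {"x":0,"y":-0.05,"z":0,"spin":0}
    - {"x":0,"y":-0.03,"z":0,"spin":0}
    - {"x":0,"y":0,"z":0,"spin":0}

```text
t: 2.3
tool_pos: [0.5169, -0.0203, 0.3735]
tool_rot: [-0.703, 0.704, 0.073, -0.069]
wrist_force: [-0.1, 1.2, -0.0]
width: 0.0852
```

```bash
python3 - <<'E'
from h import *
o=sensors.get_obs(); print(o['t'],o['tool_pos'],q2R(o['tool_rot']).round(3)[:,2])
s=snap('wrist','w1.png'); print(s['c'])
E
```

```text
2.3 [ 0.51694058 -0.02032194  0.37346186] [-0.2    0.98  -0.002]
[ 0.44558188 -0.03391015  0.54754046]
```

View pics/w1.png

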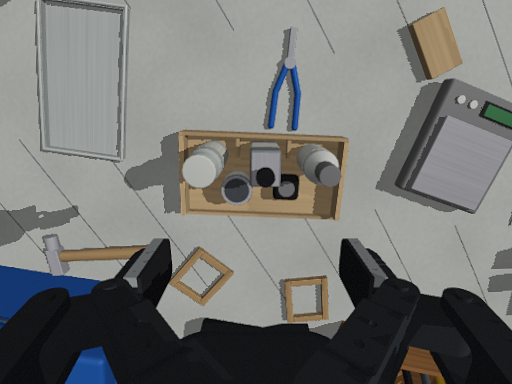

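The wrist view shows the tray (40–128,0–160), the caddy (180–348,130–220), the spray cap (200,168), thinner tin (266,160), glue cap (327,173), filler (237,188), tape (287,187), and the scale at (455,145). I'll zoom in to get precise pixels.

```bash
python3 - <<'E'
import cv2
i=cv2.imread('pics/w1.png')[122:226,174:354]
i=cv2.resize(i,None,fx=4.4,fy=4.4,interpolation=cv2.INTER_CUBIC)
i=cv2.convertScaleAbs(i,alpha=1.5,beta=10)
for k in range(0,180,20): cv2.putText(i,str(174+k),(int(k*4.4),10),0,.4,(0,0,255),1); cv2.line(i,(int(k*4.4),0),(int(k*4.4),800),(0,0,255),1)
for k in range(0,104,20): cv2.putText(i,str(122+k),(0,int(k*4.4)+12),0,.4,(0,0,255),1); cv2.line(i,(0,int(k*4.4)),(800,int(k*4.4)),(0,0,255),1)
cv2.imwrite('pics/w1z.png',i)
E
```

```text
(no output)
```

View pics/w1z.png

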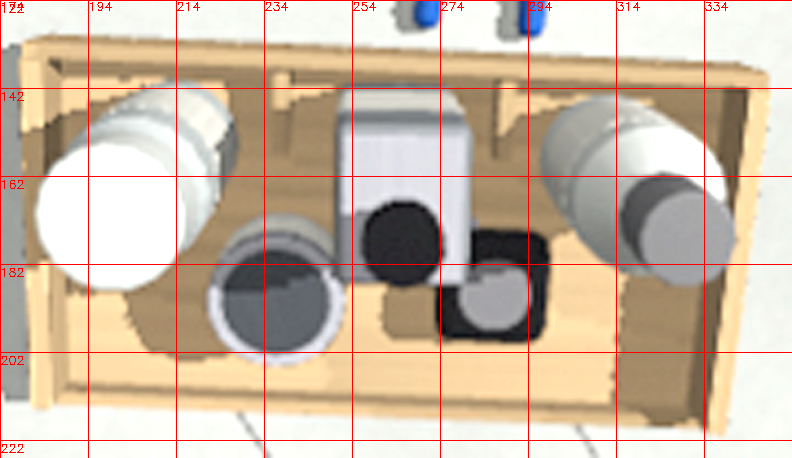

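The zoom shows, in crop pixels: spray cap centre (111,215), thinner top (341,125)-(470,122)-(467,285)-(336,282) with cap (402,243), glue cap (688,237), filler rim (275,297), tape (493,286).

```bash
python3 - <<'E'
from h import *
s=snap('wrist')
f=lambda u,v:(174+(u+.5)/4.4-.5,122+(v+.5)/4.4-.5)
P={}
for n,p,z in [('spray',(111.5,215),.162),('thincap',(402.5,243),.15),('glue',(688,237),.16),('fill',(275.5,297),.056),('tape',(493,286),.04)]:
    P[n]=onz(s,[f(*p)],z)[0]; print(n,P[n].round(4))
t=onz(s,[f(*p) for p in [(341,125),(470,122),(467,285),(336,282)]],.134); print(t.round(4),t.mean(0).round(4))
print('thin y ang',np.degrees(np.arctan2(*(t[1]+t[2]-t[0]-t[3])[[1,0]])),np.degrees(np.arctan2(*(t[2]+t[3]-t[0]-t[1])[[1,0]]))+90)
d=P['glue']-P['spray']; a=np.degrees(np.arctan2(d[1],d[0]));print('rack y',a,np.linalg.norm(d[:2]))
ang=np.radians(a-90);X=np.array([np.cos(ang),np.sin(ang)]);Y=np.array([-X[1],X[0]])
mid=(P['glue']+P['spray'])[:2]/2; O=mid+.038*X
print('O',O)
P['thin']=t.mean(0)
for n in P: print(n,((P[n][:2]-O)@np.c_[X,Y]).round(4))
d=t.mean(0)[:2]-P['fill'][:2];print(np.linalg.norm(d),np.linalg.norm((P['spray']-P['fill'])[:2]))
print('tray',onz(s,[(40,0),(128,0),(123,161),(42,152)],.018).round(3))
E
```

```text
spray [ 0.5452 -0.0914  0.162 ]
thincap [0.5383 0.0008 0.15  ]
glue [0.5156 0.0881 0.16  ]
fill [ 0.5928 -0.0371  0.056 ]
tape [0.5743 0.0511 0.04  ]
[[ 0.5071 -0.0262  0.134 ]
 [ 0.4975  0.0152  0.134 ]
 [ 0.5519  0.0268  0.134 ]
 [ 0.56   -0.0171  0.134 ]] [ 5.291e-01 -3.000e-04  1.340e-01]
thin y ang 101.71237338319338 100.91363679774497
rack y 99.37580176416063 0.18192777420857167
O [0.56789991 0.00455118]
spray [-0.038 -0.091]
thincap [-0.0298  0.0011]
glue [-0.038  0.091]
fill [ 0.0178 -0.0451]
tape [0.0139 0.0448]
thin [-0.039   0.0015]
0.07347356382883098 0.07217730664162937
tray [[ 0.348 -0.421  0.018]
 [ 0.322 -0.273  0.018]
 [ 0.593 -0.257  0.018]
 [ 0.607 -0.413  0.018]]
```

send_rows:
  gripper: 82
  targets:
    - {"x":0.028,"y":-0.04,"z":0,"spin":0}
    - {"x":0,"y":-0.031,"z":0,"spin":0}
    - {"x":0,"y":0,"z":-0.04,"spin":0}
    - {"x":0,"y":0,"z":-0.05,"spin":0}
    - {"x":0,"y":0,"z":-0.05,"spin":0}
    - {"x":0,"y":0,"z":-0.03,"spin":0}
    - {"x":0,"y":0,"z":-0.005,"spin":0}
    - {"x":0,"y":0,"z":0,"spin":0}

```text
t: 3.4
tool_pos: [0.5499, -0.0709, 0.1939]
tool_rot: [0.704, -0.7, -0.087, 0.08]
wrist_force: [-0.6, -0.1, 0.3]
width: 0.07
```

```bash
python3 - <<'E'
from h import *
o=sensors.get_obs(); print(o['t'],o['tool_pos'],q2R(o['tool_rot']).round(3)[:,2],o['width'])
s=snap('wrist','w2.png')
for n,p in dict(s=(.545,-.091,.162),t=(.529,0,.134),g=(.5155,.088,.16)).items(): print(n,proj(s,[p]))
E
```

```text
3.4 [ 0.54986576 -0.07093564  0.19386095] [-0.234  0.972  0.004] 0.06999515024333548
s [[229.63278607 193.10982975]]
t [[340.2948737  189.67740314]]
g [[459.51691613 208.04229022]]
```

View pics/w2.png

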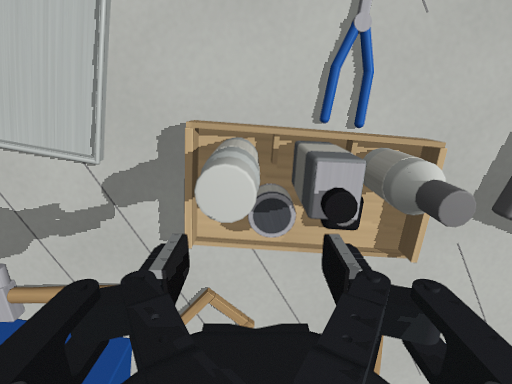

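The spray cap is at about (228,188), against a prediction of (230,193). I'll measure it from here by mask.

```bash
python3 - <<'E'
from h import *
s=snap('wrist'); im=s['img'][140:235,185:275]
g=cv2.cvtColor(im,cv2.COLOR_RGB2GRAY)
for r in range(0,95,8): print(140+r,g[r,::5].tolist())
c=cv2.HoughCircles(cv2.medianBlur(g,3),cv2.HOUGH_GRADIENT,1,30,param1=80,param2=12,minRadius=26,maxRadius=40)
c=c[0]+[185,140,0]; print(c[:3]); print(onz(s,c[:3,:2],.162).round(4))
th=onz(s,[(195,188),(260,188),(228,221)],.162);print(th.round(4))
E
```

```text
140 [149, 162, 126, 158, 159, 158, 160, 156, 101, 136, 150, 160, 141, 156, 129, 95, 94, 93]
148 [152, 163, 127, 93, 93, 93, 93, 116, 113, 124, 133, 142, 170, 174, 134, 97, 97, 99]
156 [110, 102, 63, 100, 99, 98, 130, 139, 139, 147, 168, 175, 179, 150, 176, 99, 98, 95]
164 [101, 102, 63, 105, 105, 113, 135, 177, 195, 182, 166, 166, 168, 183, 162, 102, 101, 101]
172 [101, 103, 62, 101, 187, 189, 190, 190, 191, 192, 192, 194, 207, 171, 177, 105, 102, 103]
180 [100, 103, 61, 186, 189, 188, 190, 190, 190, 191, 192, 192, 192, 204, 165, 113, 106, 104]
188 [102, 103, 138, 187, 187, 188, 189, 189, 189, 190, 191, 191, 191, 191, 193, 118, 122, 126]
196 [103, 101, 141, 186, 187, 187, 188, 188, 189, 189, 190, 190, 191, 191, 193, 96, 100, 99]
204 [167, 163, 132, 182, 186, 186, 187, 187, 187, 188, 189, 189, 190, 190, 97, 43, 43, 43]
212 [168, 162, 130, 163, 175, 185, 185, 186, 187, 187, 188, 188, 188, 151, 58, 59, 59, 72]
220 [170, 161, 130, 163, 162, 162, 164, 180, 183, 185, 163, 97, 101, 158, 69, 69, 72, 72]
228 [172, 164, 130, 160, 160, 160, 160, 160, 155, 99, 100, 100, 98, 141, 162, 67, 69, 70]
[[228.5  185.5   35.  ]
 [272.5  223.5   26.25]]
[[ 0.5397 -0.093   0.162 ]
 [ 0.5618 -0.0533  0.162 ]]
[[ 0.5475 -0.1171  0.162 ]
 [ 0.5361 -0.0697  0.162 ]
 [ 0.5678 -0.0875  0.162 ]]
```

send_rows:
  targets:
    - {"x":-0.005,"y":-0.021,"z":0,"spin":-2.5}
    - {"x":0,"y":0,"z":0,"spin":0}
    - {"x":0,"y":0,"z":0,"spin":0}

```text
t: 3.88
tool_pos: [0.5464, -0.0951, 0.1976]
tool_rot: [0.705, -0.703, -0.072, 0.06]
wrist_force: [0.4, -0.2, -0.2]
width: 0.0699
```

```bash
cat > o.py <<'E'
from h import *
o=sensors.get_obs(); r=q2R(o['tool_rot'])[:,2]; print(round(o['t'],2),np.round(o['tool_pos'],4),'head',round(np.degrees(np.arctan2(r[1],r[0])),2),'w',round(o['width'],4),np.round(o['wrist_force'],1), q2R(o['tool_rot'])[:,1].round(3))
E
python3 o.py
```

```text
3.88 [ 0.5464 -0.0951  0.1976] head 100.74 w 0.0699 [ 0.4 -0.2 -0.2] [ 0.017  0.006 -1.   ]
```

send_rows:
  targets:
    - {"x":-0.002,"y":0.003,"z":-0.02,"spin":0}
    - {"x":0,"y":0,"z":-0.03,"spin":0}
    - {"x":0,"y":0,"z":-0.018,"spin":0}
    - {"x":0,"y":0,"z":0,"spin":0}
    - {"x":0,"y":0,"z":0,"spin":0}

```text
t: 4.5
tool_pos: [0.5462, -0.092, 0.1303]
tool_rot: [0.705, -0.703, -0.074, 0.058]
wrist_force: [-0.2, 0.4, 0.4]
width: 0.0702
```

```bash
python3 o.py; python3 -c "
from h import *
optics.snapshot('wrist')";python3 o.py
```

```text
4.5 [ 0.5462 -0.092   0.1303] head 100.73 w 0.0702 [-0.2  0.4  0.4] [ 0.022  0.006 -1.   ]
4.55 [ 0.5462 -0.0919  0.1304] head 100.74 w 0.0699 [-0.9 -0.2 -0.5] [ 0.022  0.006 -1.   ]
```

send_rows:
  targets:
    - {"x":-0.001,"y":0,"z":-0.004,"spin":0}
    - {"x":0,"y":0,"z":0,"spin":0}

```text
t: 4.8
tool_pos: [0.546, -0.092, 0.1275]
tool_rot: [0.705, -0.703, -0.075, 0.057]
wrist_force: [0.3, 0.1, -0.0]
width: 0.0702
```

send_rows:
  gripper: 0
  targets:
    - {"x":0,"y":0,"z":0,"spin":0}
    - {"x":0,"y":0,"z":0,"spin":0}
    - {"x":0,"y":0,"z":0,"spin":0}
    - {"x":0,"y":0,"z":0,"spin":0}
    - {"x":0,"y":0,"z":0,"spin":0}
    - {"x":0,"y":0,"z":0,"spin":0}

```text
t: 5.55
tool_pos: [0.5529, -0.0981, 0.135]
tool_rot: [-0.702, 0.706, 0.08, -0.05]
wrist_force: [-0.7, 0.3, -0.1]
width: 0.0002
```

```bash
python3 o.py
```

```text
5.55 [ 0.5529 -0.0981  0.135 ] head 100.59 w 0.0002 [-0.7  0.3 -0.1] [ 0.042 -0.001 -0.999]
```

Fully shut: the cap is not in the grip, and the pose drifted. I'll look before doing anything else.

```bash
python3 - <<'E'
from h import *
a=snap('side')['img'][110:290,190:370]; b=snap('scene')['img'][100:280,150:350]; w=snap('wrist')['img']
a=cv2.resize(a,(400,400),interpolation=cv2.INTER_CUBIC); b=cv2.resize(b,(400,360),interpolation=cv2.INTER_CUBIC)
c=np.zeros((600,800,3),np.uint8); c[:400,:400]=a; c[:360,400:]=b; c[400:,400:667]=cv2.resize(w,(267,200))
cv2.imwrite('pics/m3.png',c[:,:,::-1])
E
python3 o.py
```

```text
5.7 [ 0.5529 -0.098   0.1348] head 100.6 w -0.0004 [0.8 0.1 0.2] [ 0.042 -0.001 -0.999]
```

View pics/m3.png

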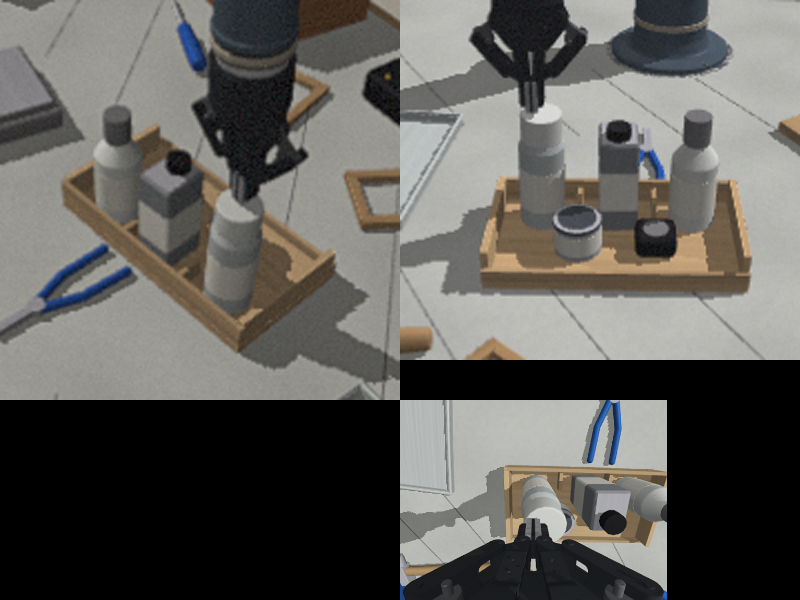

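The fingers are shut on top of and behind the cap, and the can is still standing, leaning little or not at all. I'll check where the reported TCP projects in each view.

```bash
python3 - <<'E'
from h import *
o=sensors.get_obs(); tcp=np.array(o['tool_pos']); Rt=q2R(o['tool_rot'])
c=np.zeros((600,800,3),np.uint8)
for n,pos,f,wd in [('side',(0,0),4,400),('scene',(0,400),4,400),('wrist',(300,0),2,400)]:
    s=snap(n); im=s['img']; p=proj(s,[tcp,tcp-.019*Rt[:,1],(.5445,-.092,.162)]); print(n,p.round(1).tolist())
    x0,y0=(p[0]-[wd/f/2,300/f/2]).astype(int); im=cv2.resize(im[y0:y0+300//f,x0:x0+wd//f],(wd,300),interpolation=cv2.INTER_CUBIC)
    for q,col in zip(p,[(255,0,0),(0,255,0),(0,0,255)]): cv2.drawMarker(im,tuple(((q-[x0,y0]+.5)*f).astype(int).tolist()),col,0,14,1)
    c[pos[0]:pos[0]+300,pos[1]:pos[1]+wd]=im
cv2.imwrite('pics/m4.png',c[:,:,::-1])
E
```

```text
side [[298.1, 207.4], [298.5, 201.7], [294.4, 198.7]]
scene [[216.9, 166.7], [216.6, 159.4], [219.8, 154.8]]
wrist [[254.3, 221.1], [254.2, 233.3], [267.1, 229.8]]
```

View pics/m4.png

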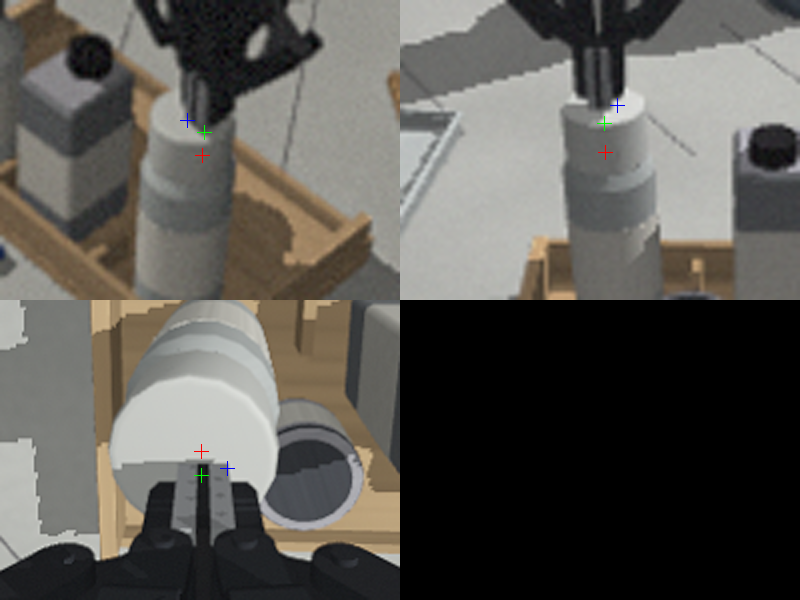

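The shut fingertips sit about 22–27 mm behind the reported TCP: they are on top of the cap at z≈0.162 while the reported z is 0.135. The can still stands. I'll back off, open, and re-measure.

send_rows:
  targets:
    - {"x":0,"y":0,"z":0.02,"spin":0}
    - {"x":0,"y":0,"z":0.03,"spin":0}
    - {"x":0,"y":0,"z":0.03,"spin":0}
    - {"x":0,"y":0,"z":0.03,"spin":0}
    - {"x":0,"y":0,"z":0.03,"spin":0}
    - {"x":0,"y":0,"z":0,"spin":0}
    - {"x":0,"y":0,"z":0,"spin":0}

```text
t: 6.72
tool_pos: [0.5507, -0.0975, 0.2766]
tool_rot: [-0.702, 0.705, 0.079, -0.052]
wrist_force: [0.1, 0.1, -0.9]
width: -0.0001
```

```bash
python3 o.py; python3 - <<'E'
from h import *
s=snap('wrist'); o=sensors.get_obs()
print(proj(s,[o['tool_pos']]))
im=s['img'][90:290,150:400]; 
im=cv2.resize(im,(750,600),interpolation=cv2.INTER_CUBIC)
for k in range(0,250,25): cv2.putText(im,str(150+k),(k*3,10),0,.4,(255,0,0),1); cv2.line(im,(k*3,0),(k*3,600),(255,0,0),1)
for k in range(0,200,25): cv2.putText(im,str(90+k),(0,k*3+12),0,.4,(255,0,0),1); cv2.line(im,(0,k*3),(750,k*3),(255,0,0),1)
cv2.imwrite('pics/w5.png',im[:,:,::-1])
E
```

```text
6.72 [ 0.5507 -0.0975  0.2766] head 100.62 w -0.0001 [ 0.1  0.1 -0.9] [ 0.037 -0.001 -0.999]
[[253.91568097 221.47903266]]
```

View pics/w5.png

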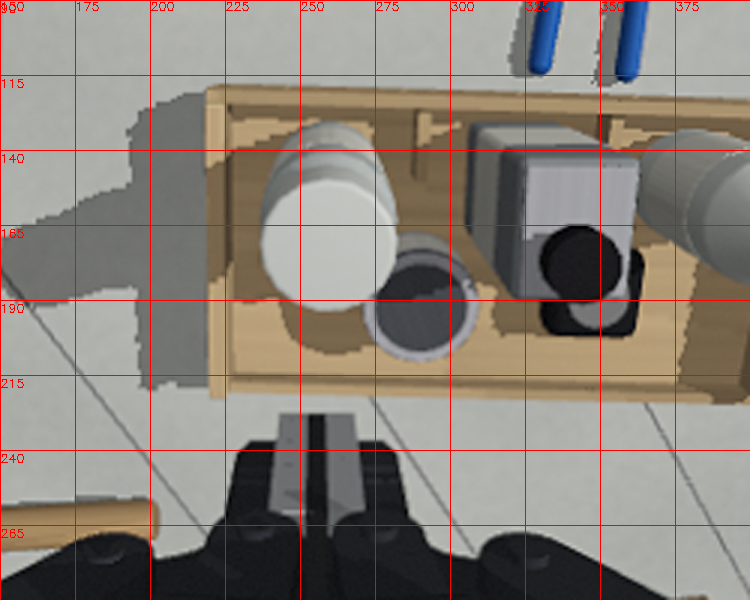

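The wrist view shows the cap at about (259,172), filler at (288,193), and the pad ends at row 228, u 241–269. I'll find the tip numerically along the tool axis in the two fixed cameras.

```bash
python3 - <<'E'
from h import *
o=sensors.get_obs(); tcp=np.array(o['tool_pos']); Rt=q2R(o['tool_rot'])
for n in ['scene','side']:
    s=snap(n); g=cv2.cvtColor(s['img'],cv2.COLOR_RGB2GRAY).astype(np.float32)
    ds=np.arange(-10,62,4)
    for off in (-.006,0,.006):
        p=proj(s,[tcp-d/1000*Rt[:,1]+off*Rt[:,2] for d in ds]).astype(np.float32)
        v=cv2.remap(g,p[:,0].copy(),p[:,1].copy(),cv2.INTER_LINEAR).ravel()
        print(n,off,list(zip(ds.tolist(),v.astype(int).tolist())))
s=snap('wrist')
c=onz(s,[(259.2-.3,171.6-.3)],.162)[0];print('cap',c)
e=onz(s,[(150+260/3,171.5),(150+396/3,171.5),(259.3,90+312/3),(259.3,90+178/3)],.162);print(e.round(4))
print('fill',onz(s,[(150+421/3-.3,90+308/3-.3)],.056))
# thinner top face corners
t=onz(s,[(150+a/3-.3,90+b/3-.3) for a,b in[(524,155),(638,155),(632,300),(520,298)]],.134);print(t.round(4),t.mean(0))
E
```

```text
scene -0.006 [(-10, 175), (-6, 175), (-2, 176), (2, 171), (6, 171), (10, 175), (14, 176), (18, 178), (22, 176), (26, 176), (30, 97), (34, 71), (38, 71), (42, 72), (46, 73), (50, 73), (54, 71), (58, 68)]
scene 0 [(-10, 176), (-6, 175), (-2, 172), (2, 171), (6, 171), (10, 175), (14, 175), (18, 177), (22, 178), (26, 177), (30, 93), (34, 67), (38, 66), (42, 61), (46, 59), (50, 59), (54, 59), (58, 54)]
scene 0.006 [(-10, 177), (-6, 174), (-2, 171), (2, 170), (6, 171), (10, 172), (14, 175), (18, 178), (22, 178), (26, 178), (30, 166), (34, 134), (38, 50), (42, 35), (46, 38), (50, 36), (54, 38), (58, 37)]
side -0.006 [(-10, 141), (-6, 140), (-2, 104), (2, 80), (6, 102), (10, 113), (14, 104), (18, 81), (22, 84), (26, 70), (30, 38), (34, 26), (38, 25), (42, 22), (46, 22), (50, 24), (54, 29), (58, 22)]
side 0 [(-10, 140), (-6, 139), (-2, 102), (2, 77), (6, 105), (10, 116), (14, 92), (18, 57), (22, 54), (26, 64), (30, 62), (34, 64), (38, 63), (42, 67), (46, 67), (50, 60), (54, 65), (58, 55)]
side 0.006 [(-10, 142), (-6, 137), (-2, 94), (2, 79), (6, 109), (10, 109), (14, 71), (18, 91), (22, 92), (26, 61), (30, 61), (34, 62), (38, 61), (42, 62), (46, 65), (50, 69), (54, 69), (58, 67)]
cap [ 0.54564941 -0.09479929  0.162     ]
[[ 0.5501 -0.1173  0.162 ]
 [ 0.5414 -0.0714  0.162 ]
 [ 0.5699 -0.0897  0.162 ]
 [ 0.5232 -0.0987  0.162 ]]
fill [[ 0.59461181 -0.03901565  0.056     ]]
[[ 0.5061 -0.0292  0.134 ]
 [ 0.4981  0.0119  0.134 ]
 [ 0.5522  0.0263  0.134 ]
 [ 0.5595 -0.0166  0.134 ]] [ 0.52897985 -0.00190415  0.134     ]
```

The tip really is about 30 mm behind the reported TCP in all views, so I'll add that to my heights. The spray can has not moved relative to its neighbours. I'll re-approach with the grip at a reported z of about 0.096.

send_rows:
  gripper: 84
  targets:
    - {"x":-0.004,"y":0.003,"z":-0.02,"spin":0}
    - {"x":0,"y":0,"z":-0.03,"spin":0}
    - {"x":0,"y":0,"z":-0.03,"spin":0}
    - {"x":0,"y":0,"z":-0.02,"spin":0}
    - {"x":0,"y":0,"z":0,"spin":0}
    - {"x":0,"y":0,"z":0,"spin":0}

```text
t: 7.68
tool_pos: [0.5453, -0.0944, 0.1712]
tool_rot: [-0.702, 0.705, 0.077, -0.054]
wrist_force: [-0.4, -0.9, 0.5]
width: 0.0719
```

```bash
python3 o.py; python3 - <<'E'
from h import *
s=snap('wrist','w6.png'); o=sensors.get_obs()
print(proj(s,[o['tool_pos'],(.5456,-.0948,.162)]))
E
```

```text
7.67 [ 0.5453 -0.0944  0.1712] head 100.6 w 0.0719 [-0.4 -0.9  0.5] [ 0.032 -0.001 -0.999]
[[254.27842291 221.22856514]
 [253.59346213 216.11476001]]
```

View pics/w6.png

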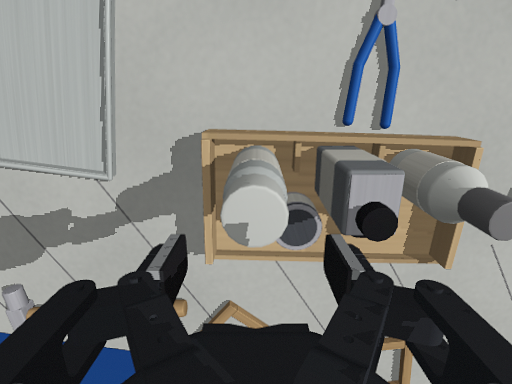

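send_rows:
  targets:
    - {"x":0,"y":0,"z":-0.02,"spin":0}
    - {"x":0,"y":0,"z":-0.02,"spin":0}
    - {"x":0,"y":0,"z":-0.02,"spin":0}
    - {"x":0,"y":0,"z":-0.012,"spin":0}
    - {"x":0,"y":0,"z":0,"spin":0}
    - {"x":0,"y":0,"z":0,"spin":0}

```text
t: 8.48
tool_pos: [0.5504, -0.0948, 0.1035]
tool_rot: [-0.702, 0.706, 0.081, -0.05]
wrist_force: [-0.2, -0.7, 0.3]
width: 0.0716
```

```bash
python3 o.py; python3 - <<'E'
from h import *
c=np.zeros((400,800,3),np.uint8)
for k,n in enumerate(['side','scene']):
    s=snap(n); p=proj(s,[(.545,-.093,.16)])[0].astype(int); im=s['img'][p[1]-45:p[1]+35,p[0]-40:p[0]+40]
    c[:,k*400:k*400+400]=cv2.resize(im,(400,400),interpolation=cv2.INTER_CUBIC)
cv2.imwrite('pics/m7.png',c[:,:,::-1])
E
```

```text
8.47 [ 0.5504 -0.0948  0.1035] head 100.62 w 0.0716 [-0.2 -0.7  0.3] [ 0.045 -0.001 -0.999]
```

View pics/m7.png

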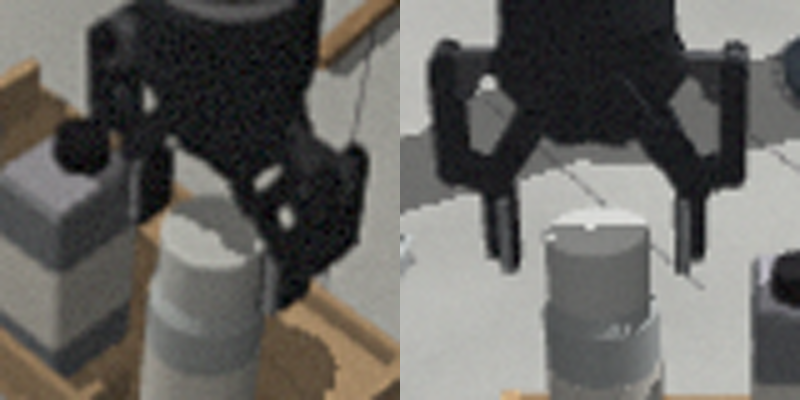

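The scene crop shows the open fingertips at about half the cap's height (row 270 against cap 215–315), centred on the cap. I need to go about 15 mm lower and correct 4 mm in x.

send_rows:
  targets:
    - {"x":-0.005,"y":0.0,"z":-0.01,"spin":0}
    - {"x":0,"y":0,"z":-0.007,"spin":0}
    - {"x":0,"y":0,"z":0,"spin":0}

```text
t: 8.95
tool_pos: [0.545, -0.0947, 0.0859]
tool_rot: [-0.702, 0.706, 0.082, -0.049]
wrist_force: [-0.0, 0.7, -0.3]
width: 0.0718
```

```bash
python3 o.py
```

```text
8.95 [ 0.545  -0.0947  0.0859] head 100.63 w 0.0718 [-0.   0.7 -0.3] [ 0.046 -0.001 -0.999]
```

send_rows:
  gripper: 0
  targets:
    - {"x":0,"y":0,"z":0,"spin":0}
    - {"x":0,"y":0,"z":0,"spin":0}
    - {"x":0,"y":0,"z":0,"spin":0}
    - {"x":0,"y":0,"z":0,"spin":0}

```text
t: 9.45
tool_pos: [0.5455, -0.0951, 0.0866]
tool_rot: [-0.702, 0.706, 0.082, -0.049]
wrist_force: [-0.8, -0.3, 0.4]
width: 0.0468
```

```bash
python3 o.py
```

```text
9.45 [ 0.5455 -0.0951  0.0866] head 100.61 w 0.0468 [-0.8 -0.3  0.4] [ 0.047 -0.001 -0.999]
```

The width stopped at 47 mm, so the cap is held. Lifting.

send_rows:
  targets:
    - {"x":0,"y":0,"z":0.01,"spin":0}
    - {"x":0,"y":0,"z":0.02,"spin":0}
    - {"x":0,"y":0,"z":0.025,"spin":0}
    - {"x":0,"y":0,"z":0.025,"spin":0}
    - {"x":0,"y":0,"z":0,"spin":0}
    - {"x":0,"y":0,"z":0,"spin":0}

```text
t: 10.2
tool_pos: [0.5422, -0.0941, 0.167]
tool_rot: [-0.702, 0.706, 0.08, -0.052]
wrist_force: [-0.3, -0.4, -3.6]
width: 0.0471
```

```bash
python3 o.py
```

```text
10.2 [ 0.5422 -0.0941  0.167 ] head 100.64 w 0.0471 [-0.3 -0.4 -3.6] [ 0.04  -0.001 -0.999]
```

send_rows:
  targets:
    - {"x":0,"y":-0.02,"z":0,"spin":0}
    - {"x":0,"y":-0.04,"z":0,"spin":0}
    - {"x":0,"y":-0.04,"z":0,"spin":0}
    - {"x":0,"y":-0.04,"z":0,"spin":0}
    - {"x":0,"y":-0.04,"z":0,"spin":0}
    - {"x":0,"y":-0.04,"z":0,"spin":0}
    - {"x":0,"y":-0.02,"z":0,"spin":0}
    - {"x":0,"y":0,"z":0,"spin":0}
    - {"x":0,"y":0,"z":0,"spin":0}

```text
t: 11.32
tool_pos: [0.5358, -0.3335, 0.1542]
tool_rot: [0.706, -0.701, -0.075, 0.061]
wrist_force: [0.9, -0.2, -2.0]
width: 0.0473
```

```bash
python3 o.py; python3 - <<'E'
from h import *
c=np.zeros((384,700,3),np.uint8)
s=snap('wrist'); c[:,:512]=s['img']
z=snap('scene'); p=proj(z,[(.54,-.33,.08)])[0].astype(int); print(p)
x0=max(p[0]-47,0); c[:380,512:700]=cv2.resize(z['img'][p[1]-95:p[1]+95,x0:x0+94],(188,380),interpolation=cv2.INTER_CUBIC)
cv2.imwrite('pics/m8.png',c[:,:,::-1])
E
```

```text
11.32 [ 0.5358 -0.3335  0.1542] head 101.06 w 0.0473 [ 0.9 -0.2 -2. ] [ 0.02   0.009 -1.   ]
[129 173]
```

View pics/m8.png

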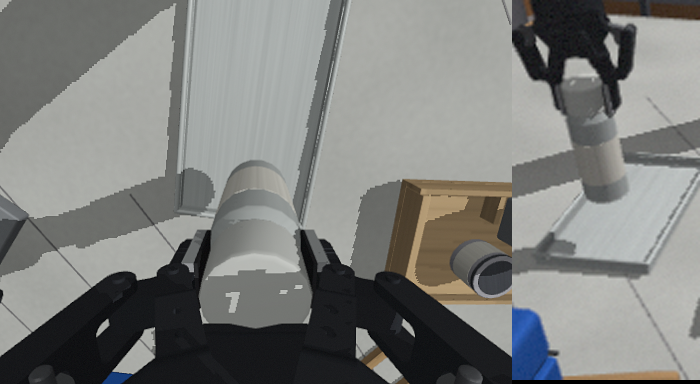

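The can hangs upright in the grip over the front half of the tray; its base is well inside the walls. I'll lower it gently and watch the force.

send_rows:
  targets:
    - {"x":0,"y":0,"z":-0.02,"spin":0}
    - {"x":0,"y":0,"z":-0.02,"spin":0}
    - {"x":0,"y":0,"z":-0.01,"spin":0}
    - {"x":0,"y":0,"z":-0.005,"spin":0}
    - {"x":0,"y":0,"z":0,"spin":0}
    - {"x":0,"y":0,"z":0,"spin":0}

```text
t: 12.18
tool_pos: [0.5398, -0.3278, 0.1007]
tool_rot: [0.706, -0.701, -0.081, 0.062]
wrist_force: [0.0, -0.2, -2.1]
width: 0.0473
```

```bash
python3 o.py
```

```text
12.18 [ 0.5398 -0.3278  0.1007] head 101.6 w 0.0473 [ 0.  -0.2 -2.1] [ 0.026  0.009 -1.   ]
```

send_rows:
  targets:
    - {"x":0,"y":0,"z":-0.005,"spin":0}
    - {"x":0,"y":0,"z":0,"spin":0}

```text
t: 12.42
tool_pos: [0.5402, -0.3282, 0.0963]
tool_rot: [0.705, -0.701, -0.081, 0.061]
wrist_force: [0.3, -0.0, -3.7]
width: 0.0474
```

send_rows:
  targets:
    - {"x":0,"y":-0.004,"z":-0.005,"spin":0}
    - {"x":0,"y":0,"z":-0.004,"spin":0}
    - {"x":0,"y":0,"z":0,"spin":0}

```text
t: 12.8
tool_pos: [0.5401, -0.3328, 0.0866]
tool_rot: [0.705, -0.701, -0.081, 0.061]
wrist_force: [0.3, -0.5, -3.1]
width: 0.0473
```

send_rows:
  targets:
    - {"x":0,"y":0,"z":-0.004,"spin":0}
    - {"x":0,"y":0,"z":0,"spin":0}

```text
t: 13.05
tool_pos: [0.54, -0.3327, 0.0822]
tool_rot: [0.705, -0.701, -0.081, 0.061]
wrist_force: [0.9, -0.8, -2.2]
width: 0.0474
```

send_rows:
  targets:
    - {"x":0,"y":0,"z":-0.003,"spin":0}
    - {"x":0,"y":0,"z":0,"spin":0}

```text
t: 13.3
tool_pos: [0.5403, -0.3328, 0.0793]
tool_rot: [0.705, -0.702, -0.081, 0.061]
wrist_force: [-0.0, -0.3, -2.1]
width: 0.0471
```

```bash
python3 o.py
```

```text
13.3 [ 0.5403 -0.3328  0.0793] head 101.57 w 0.0471 [-0.  -0.3 -2.1] [ 0.028  0.008 -1.   ]
```

send_rows:
  targets:
    - {"x":0,"y":0,"z":-0.003,"spin":0}
    - {"x":0,"y":0,"z":0,"spin":0}

```text
t: 13.55
tool_pos: [0.5412, -0.3336, 0.0795]
tool_rot: [0.705, -0.702, -0.082, 0.06]
wrist_force: [-0.4, -0.4, -2.4]
width: 0.0471
```

send_rows:
  targets:
    - {"x":0,"y":0,"z":-0.003,"spin":0}
    - {"x":0,"y":0,"z":0,"spin":0}

```text
t: 13.8
tool_pos: [0.5421, -0.3343, 0.079]
tool_rot: [0.705, -0.702, -0.083, 0.059]
wrist_force: [0.7, -0.6, -3.7]
width: 0.0473
```

```bash
python3 o.py; python3 - <<'E'
from h import *
c=np.zeros((400,800,3),np.uint8)
for k,(n,f) in enumerate([('scene',4),('side',4)]):
    s=snap(n); p=proj(s,[(.53,-.335,.05)])[0].astype(int); y0=max(min(p[1]-50,384-100),0); x0=max(min(p[0]-50,412),0)
    c[:,k*400:k*400+400]=cv2.resize(s['img'][y0:y0+100,x0:x0+100],(400,400),interpolation=cv2.INTER_CUBIC)
cv2.imwrite('pics/m9.png',c[:,:,::-1])
E
```

```text
13.8 [ 0.5421 -0.3343  0.079 ] head 101.55 w 0.0473 [ 0.7 -0.6 -3.7] [ 0.033  0.007 -0.999]
```

View pics/m9.png

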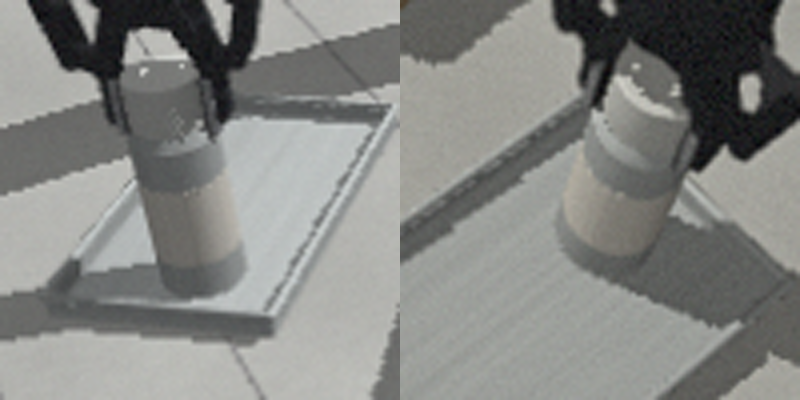

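The can is standing on the tray floor: z stopped at 0.079, as predicted, and both views show it there. Releasing.

send_rows:
  gripper: 84
  targets:
    - {"x":0,"y":0,"z":0,"spin":0}
    - {"x":0,"y":0,"z":0,"spin":0}
    - {"x":0,"y":0,"z":0,"spin":0}
    - {"x":0,"y":0,"z":0,"spin":0}

```text
t: 14.4
tool_pos: [0.5426, -0.3344, 0.0784]
tool_rot: [0.705, -0.702, -0.083, 0.059]
wrist_force: [0.6, 0.3, -0.2]
width: 0.0719
```

```bash
python3 o.py
```

```text
14.4 [ 0.5426 -0.3344  0.0784] head 101.57 w 0.0719 [ 0.6  0.3 -0.2] [ 0.033  0.007 -0.999]
```

send_rows:
  targets:
    - {"x":0,"y":0,"z":0.02,"spin":0}
    - {"x":0,"y":0,"z":0.03,"spin":0}
    - {"x":0,"y":0,"z":0.04,"spin":0}
    - {"x":0,"y":0,"z":0.04,"spin":0}
    - {"x":0,"y":0.0,"z":0.03,"spin":0}
    - {"x":0,"y":0,"z":0,"spin":0}
    - {"x":0,"y":0,"z":0,"spin":0}

```text
t: 15.28
tool_pos: [0.5423, -0.3353, 0.2511]
tool_rot: [-0.703, 0.703, 0.085, -0.057]
wrist_force: [0.5, -0.2, -0.0]
width: 0.0716
```

```bash
python3 o.py
```

```text
15.28 [ 0.5423 -0.3353  0.2511] head 101.49 w 0.0716 [ 0.5 -0.2 -0. ] [ 0.039  0.004 -0.999]
```

send_rows:
  targets:
    - {"x":0,"y":0.03,"z":0,"spin":0}
    - {"x":0,"y":0.045,"z":0,"spin":0}
    - {"x":0,"y":0.045,"z":0,"spin":0}
    - {"x":0,"y":0.045,"z":0,"spin":0}
    - {"x":0,"y":0.045,"z":0,"spin":0}
    - {"x":0,"y":0.045,"z":0,"spin":0}
    - {"x":0,"y":0.045,"z":0,"spin":0}
    - {"x":-0.01,"y":0.03,"z":0,"spin":0}
    - {"x":0,"y":0,"z":0,"spin":0}
    - {"x":0,"y":0,"z":0,"spin":0}

```text
t: 16.52
tool_pos: [0.5224, 0.0048, 0.2396]
tool_rot: [0.704, -0.703, -0.076, 0.064]
wrist_force: [0.1, -0.9, -0.0]
width: 0.0718
```

```bash
python3 o.py
```

```text
16.52 [0.5224 0.0048 0.2396] head 101.36 w 0.0718 [ 0.1 -0.9 -0. ] [ 0.017  0.003 -1.   ]
```

```bash
python3 - <<'E'
from h import *
s=snap('wrist'); im=s['img']; g=cv2.cvtColor(im,cv2.COLOR_RGB2GRAY)
p=proj(s,[(.529,-.001,.134),(.5388,.001,.15)]); print(p)
x0,y0=(p[0]-[45,45]).astype(int); r=g[y0:y0+100,x0:x0+95]
for k in range(0,100,7): print(y0+k,' '.join('%3d'%v for v in r[k,::4]))
print(x0)
E
```

```text
[[247.56726466 184.78381578]
 [247.25727966 199.23760572]]
139  92  93  89  81  94 100 101 110 112 117 126 126 130 129 133 137 137 142 142 141 141 140 140 139
146  94  93 105 143 156 137  92  95 142 143 144 143 142 138 138 139  79  87  89  84 142 117 148 140
153  91  90  89  86  94  89  91  81  82  82  82  83  82  97  98  99 151  92  92  81 140  88  91  92
160  94  95  94  85  97  95 118 126 128 127 126 127 127 126 127 127 132  89  90  73  85  88  88  88
167 100 100  99  99  98  93 148 153 152 152 153 153 154 154 152 152 140  93  93  91  91  96  96  80
174  98  97  93  92  94  95 132 154 152 152 154 153 154 153 152 153 140  96  97  97  97  97  98  93
181  98 100 100  96  97 102 129 154 152 152 155 155 155 154 154 152 134  98  97  96  95  95  93  94
188 113 116  96  97 115 114 104  93  92  13  25  27  25  17 157 152 134  11  12  12  12  13  11  74
195  94  53  37  39  81  97  77  97  23  23  23  25  26  23  17 152 128  12  18  16  15  16  17   9
202  41  39  37  38  38  55  75  97  24  26  26  25  26  25  20 152 132  58  62 112 110 110  20  21
209  67  67  68  66  65  67  63  80  73  21  25  26  25  29 143 143  97 113 110 110 110 110  35  14
216  66  66  67  66  66  67  60 153 146 146 147 142  91  92  93  41  18  23  69 106  93  20  24 105
223 150  61  65  66  62 144 152 145 145 146 147 147 148 150 150 150 151 151 151 151 152 152 152 152
230 154 154 155 154 155 154 154 147 143 144 145 146 146 148 148 149 149 150 150 151 151 151 152 152
237 146 144 138 139 135 135 125 125 119 115 110 106 102 103 103 104 104 104 105 105 106 105 106 104
202
```

send_rows:
  targets:
    - {"x":0.006,"y":-0.006,"z":-0.02,"spin":0}
    - {"x":0,"y":0,"z":-0.03,"spin":0}
    - {"x":0,"y":0,"z":-0.03,"spin":0}
    - {"x":0,"y":0,"z":-0.02,"spin":0}
    - {"x":0,"y":0,"z":0,"spin":0}
    - {"x":0,"y":0,"z":0,"spin":0}

```text
t: 17.32
tool_pos: [0.53, -0.0103, 0.1372]
tool_rot: [-0.703, 0.705, 0.072, -0.058]
wrist_force: [0.1, 0.9, 0.3]
width: 0.072
```

```bash
python3 o.py; python3 - <<'E'
from h import *
c=np.zeros((400,800,3),np.uint8)
s=snap('scene'); p=proj(s,[(.53,0.,.15)])[0].astype(int); im=s['img'][p[1]-50:p[1]+50,p[0]-50:p[0]+50]
c[:,:400]=cv2.resize(im,(400,400),interpolation=cv2.INTER_CUBIC)
s=snap('wrist'); c[:300,400:]=cv2.resize(s['img'],(400,300)); print(proj(s,[(.529,-.001,.134)]))
cv2.imwrite('pics/m10.png',c[:,:,::-1]); cv2.imwrite('pics/w10.png',s['img'][:,:,::-1])
E
```

```text
17.32 [ 0.53   -0.0103  0.1372] head 100.53 w 0.072 [0.1 0.9 0.3] [ 0.019 -0.    -1.   ]
[[267.91914344 220.38289585]]
```

View pics/m10.png

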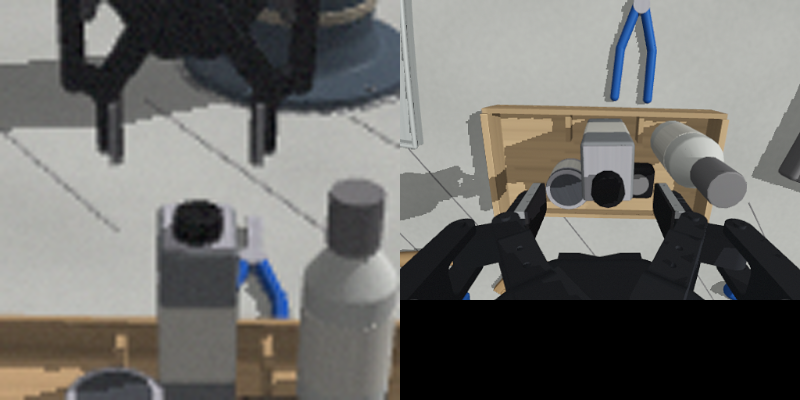

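The scene crop shows the jaws about 7 mm to the -y side of the tin, clear above it; the wrist view agrees (tin at (266,220)). Correcting and descending.

send_rows:
  targets:
    - {"x":0.002,"y":0.009,"z":0,"spin":0.7}
    - {"x":0,"y":0,"z":0,"spin":0}
    - {"x":0,"y":0,"z":-0.02,"spin":0}
    - {"x":0,"y":0,"z":-0.02,"spin":0}
    - {"x":0,"y":0,"z":-0.015,"spin":0}
    - {"x":0,"y":0,"z":0,"spin":0}
    - {"x":0,"y":0,"z":0,"spin":0}

```text
t: 18.3
tool_pos: [0.5352, 0.0013, 0.0845]
tool_rot: [-0.703, 0.704, 0.08, -0.061]
wrist_force: [-0.1, -0.3, 0.1]
width: 0.072
```

```bash
python3 o.py
```

```text
18.3 [0.5352 0.0013 0.0845] head 101.46 w 0.072 [-0.1 -0.3  0.1] [ 0.027  0.002 -1.   ]
```

send_rows:
  targets:
    - {"x":-0.003,"y":-0.002,"z":-0.013,"spin":0}
    - {"x":0,"y":0,"z":-0.01,"spin":0}
    - {"x":0,"y":0,"z":0,"spin":0}

```text
t: 18.68
tool_pos: [0.5326, -0.0008, 0.0608]
tool_rot: [-0.703, 0.704, 0.081, -0.06]
wrist_force: [1.2, 0.1, -1.2]
width: 0.0719
```

```bash
python3 o.py
```

```text
18.68 [ 0.5326 -0.0008  0.0608] head 101.46 w 0.0719 [ 1.2  0.1 -1.2] [ 0.029  0.002 -1.   ]
```

send_rows:
  gripper: 0
  targets:
    - {"x":0,"y":0,"z":0,"spin":0}
    - {"x":0,"y":0,"z":0,"spin":0}
    - {"x":0,"y":0,"z":0,"spin":0}
    - {"x":0,"y":0,"z":0,"spin":0}

```text
t: 19.18
tool_pos: [0.5328, -0.0011, 0.061]
tool_rot: [-0.703, 0.704, 0.081, -0.06]
wrist_force: [-0.5, -0.3, -1.5]
width: 0.0452
```

```bash
python3 o.py
```

```text
19.18 [ 0.5328 -0.0011  0.061 ] head 101.45 w 0.0452 [-0.5 -0.3 -1.5] [ 0.029  0.002 -1.   ]
```

Held at 45 mm. Lift and carry.

send_rows:
  targets:
    - {"x":0,"y":0,"z":0.01,"spin":0}
    - {"x":0,"y":0,"z":0.02,"spin":0}
    - {"x":0,"y":0,"z":0.03,"spin":0}
    - {"x":0,"y":0,"z":0.03,"spin":0}
    - {"x":0,"y":0,"z":0,"spin":0}
    - {"x":0,"y":0,"z":0,"spin":0}

```text
t: 19.92
tool_pos: [0.5304, -0.0008, 0.1539]
tool_rot: [-0.703, 0.704, 0.08, -0.061]
wrist_force: [0.1, -0.1, -3.0]
width: 0.0457
```

send_rows:
  targets:
    - {"x":-0.006,"y":-0.02,"z":0,"spin":0}
    - {"x":-0.013,"y":-0.04,"z":0,"spin":0}
    - {"x":-0.013,"y":-0.04,"z":0,"spin":0}
    - {"x":-0.013,"y":-0.04,"z":0,"spin":0}
    - {"x":-0.013,"y":-0.04,"z":0,"spin":0}
    - {"x":-0.013,"y":-0.04,"z":0,"spin":0}
    - {"x":-0.013,"y":-0.04,"z":0,"spin":0}
    - {"x":-0.013,"y":-0.04,"z":0,"spin":0}
    - {"x":-0.006,"y":-0.02,"z":0,"spin":0}
    - {"x":0,"y":0,"z":0,"spin":0}

```text
t: 21.18
tool_pos: [0.4141, -0.3257, 0.1403]
tool_rot: [0.706, -0.701, -0.073, 0.071]
wrist_force: [-0.5, 0.1, -2.5]
width: 0.0458
```

```bash
python3 o.py
```

```text
21.18 [ 0.4141 -0.3257  0.1403] head 101.64 w 0.0458 [-0.5  0.1 -2.5] [ 0.002  0.007 -1.   ]
```

send_rows:
  targets:
    - {"x":0.004,"y":-0.012,"z":-0.01,"spin":0}
    - {"x":0,"y":0,"z":-0.02,"spin":0}
    - {"x":0,"y":0,"z":-0.02,"spin":0}
    - {"x":0,"y":0,"z":-0.015,"spin":0}
    - {"x":0,"y":0,"z":-0.005,"spin":0}
    - {"x":0,"y":0,"z":0,"spin":0}
    - {"x":0,"y":0,"z":0,"spin":0}

```text
t: 22.05
tool_pos: [0.4219, -0.3335, 0.0642]
tool_rot: [0.707, -0.699, -0.076, 0.074]
wrist_force: [0.5, -0.5, -2.7]
width: 0.0452
```

```bash
python3 o.py
```

```text
22.05 [ 0.4219 -0.3335  0.0642] head 102.18 w 0.0452 [ 0.5 -0.5 -2.7] [ 0.     0.011 -1.   ]
```

send_rows:
  targets:
    - {"x":0,"y":0,"z":-0.004,"spin":0}
    - {"x":0,"y":0,"z":-0.003,"spin":0}
    - {"x":0,"y":0,"z":0,"spin":0}

```text
t: 22.42
tool_pos: [0.4226, -0.334, 0.058]
tool_rot: [0.706, -0.7, -0.076, 0.074]
wrist_force: [-0.7, -0.2, -2.2]
width: 0.0455
```

send_rows:
  targets:
    - {"x":0,"y":0,"z":-0.003,"spin":0}
    - {"x":0,"y":0,"z":0,"spin":0}

```text
t: 22.68
tool_pos: [0.4227, -0.3341, 0.0549]
tool_rot: [0.706, -0.7, -0.076, 0.074]
wrist_force: [-0.2, -0.0, -2.4]
width: 0.0454
```

send_rows:
  targets:
    - {"x":0,"y":0,"z":-0.003,"spin":0}
    - {"x":0,"y":0,"z":0,"spin":0}

```text
t: 22.92
tool_pos: [0.4232, -0.3349, 0.0534]
tool_rot: [0.706, -0.7, -0.077, 0.073]
wrist_force: [-0.3, 0.5, -2.7]
width: 0.0455
```

```bash
python3 o.py
```

```text
22.93 [ 0.4232 -0.3349  0.0534] head 102.16 w 0.0455 [-0.3  0.5 -2.7] [ 0.004  0.009 -1.   ]
```

On the floor at 0.0534 (expected 0.053). Release and rise.

send_rows:
  gripper: 84
  targets:
    - {"x":0,"y":0,"z":0,"spin":0}
    - {"x":0,"y":0,"z":0,"spin":0}
    - {"x":0,"y":0,"z":0,"spin":0}
    - {"x":0,"y":0,"z":0,"spin":0}

```text
t: 23.42
tool_pos: [0.4238, -0.3354, 0.0537]
tool_rot: [0.706, -0.701, -0.077, 0.073]
wrist_force: [0.5, -0.5, -0.2]
width: 0.0716
```

```bash
python3 o.py
```

```text
23.43 [ 0.4238 -0.3354  0.0537] head 102.16 w 0.0716 [ 0.5 -0.5 -0.2] [ 0.005  0.008 -1.   ]
```

send_rows:
  gripper: 90
  targets:
    - {"x":0,"y":0,"z":0.02,"spin":0}
    - {"x":0,"y":0,"z":0.03,"spin":0}
    - {"x":0,"y":0,"z":0.04,"spin":0}
    - {"x":0,"y":0,"z":0.05,"spin":0}
    - {"x":0,"y":0.0,"z":0.05,"spin":0}
    - {"x":0,"y":0,"z":0,"spin":0}

```text
t: 24.18
tool_pos: [0.4224, -0.3345, 0.2488]
tool_rot: [0.706, -0.7, -0.076, 0.073]
wrist_force: [0.5, -0.1, -0.9]
width: 0.0768
```

```bash
python3 o.py
```

```text
24.18 [ 0.4224 -0.3345  0.2488] head 102.15 w 0.0768 [ 0.5 -0.1 -0.9] [ 0.004  0.009 -1.   ]
```

send_rows:
  targets:
    - {"x":0.012,"y":0.02,"z":0,"spin":0}
    - {"x":0.022,"y":0.039,"z":0,"spin":0}
    - {"x":0.022,"y":0.039,"z":0,"spin":0}
    - {"x":0.022,"y":0.039,"z":0,"spin":0}
    - {"x":0.022,"y":0.039,"z":0,"spin":0}
    - {"x":0.022,"y":0.039,"z":0,"spin":0}
    - {"x":0.022,"y":0.039,"z":0,"spin":0}
    - {"x":0.022,"y":0.035,"z":0,"spin":0}
    - {"x":0,"y":0,"z":0,"spin":0}
    - {"x":0,"y":0,"z":0,"spin":0}

```text
t: 25.42
tool_pos: [0.5855, -0.0354, 0.2385]
tool_rot: [0.707, -0.699, -0.07, 0.077]
wrist_force: [0.6, 0.3, -0.4]
width: 0.0769
```

```bash
python3 o.py
```

```text
25.43 [ 0.5855 -0.0354  0.2385] head 101.92 w 0.0769 [ 0.6  0.3 -0.4] [-0.012  0.01  -1.   ]
```

send_rows:
  targets:
    - {"x":0.004,"y":-0.003,"z":-0.02,"spin":-0.6}
    - {"x":0,"y":0,"z":-0.04,"spin":0}
    - {"x":0,"y":0,"z":-0.04,"spin":0}
    - {"x":0,"y":0,"z":-0.03,"spin":0}
    - {"x":0,"y":0,"z":0,"spin":0}
    - {"x":0,"y":0,"z":0,"spin":0}

```text
t: 26.18
tool_pos: [0.5864, -0.0478, 0.1059]
tool_rot: [0.707, -0.701, -0.061, 0.068]
wrist_force: [0.6, 0.5, -0.8]
width: 0.0769
```

```bash
python3 o.py; python3 - <<'E'
from h import *
c=np.zeros((400,800,3),np.uint8)
s=snap('scene'); p=proj(s,[(.593,-.038,.08)])[0].astype(int); im=s['img'][p[1]-50:p[1]+50,p[0]-50:p[0]+50]
c[:,:400]=cv2.resize(im,(400,400),interpolation=cv2.INTER_CUBIC)
s=snap('wrist'); c[:,400:]=cv2.resize(s['img'][130:330,150:350],(400,400)); print(proj(s,[(.5935,-.038,.056)]))
cv2.imwrite('pics/m11.png',c[:,:,::-1])
E
```

```text
26.18 [ 0.5864 -0.0478  0.1059] head 100.54 w 0.0769 [ 0.6  0.5 -0.8] [-0.011  0.008 -1.   ]
[[263.73126662 208.79295669]]
```

View pics/m11.png

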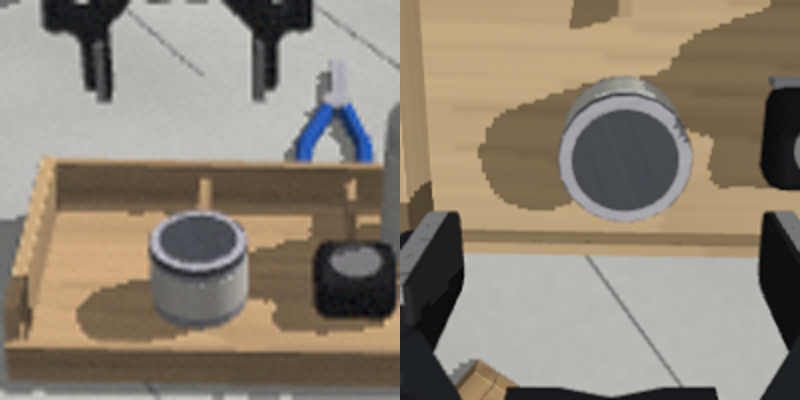

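Both views show the tin undisturbed: wrist (263,208) as predicted, with the jaws about 10 mm to the -y side. Correct, then descend.

send_rows:
  targets:
    - {"x":0.006,"y":0.01,"z":0,"spin":0.5}
    - {"x":0,"y":0,"z":0,"spin":0}
    - {"x":0,"y":0,"z":-0.02,"spin":0}
    - {"x":0,"y":0,"z":-0.015,"spin":0}
    - {"x":0,"y":0,"z":-0.01,"spin":0}
    - {"x":0,"y":0,"z":0,"spin":0}
    - {"x":0,"y":0,"z":0,"spin":0}

```text
t: 27.15
tool_pos: [0.5964, -0.0357, 0.0636]
tool_rot: [0.707, -0.701, -0.069, 0.07]
wrist_force: [-0.7, 0.7, -0.1]
width: 0.077
```

```bash
python3 o.py
```

```text
27.15 [ 0.5964 -0.0357  0.0636] head 101.22 w 0.077 [-0.7  0.7 -0.1] [-0.002  0.008 -1.   ]
```

send_rows:
  targets:
    - {"x":-0.003,"y":-0.002,"z":-0.005,"spin":0}
    - {"x":0,"y":0,"z":-0.015,"spin":0}
    - {"x":0,"y":0,"z":-0.015,"spin":0}
    - {"x":0,"y":0,"z":-0.01,"spin":0}
    - {"x":0,"y":0,"z":0,"spin":0}
    - {"x":0,"y":0,"z":0,"spin":0}

```text
t: 27.9
tool_pos: [0.5931, -0.038, 0.0154]
tool_rot: [0.707, -0.701, -0.069, 0.07]
wrist_force: [-0.2, -0.0, 0.1]
width: 0.0769
```

```bash
python3 o.py
```

```text
27.9 [ 0.5931 -0.038   0.0154] head 101.21 w 0.0769 [-0.2 -0.   0.1] [-0.002  0.008 -1.   ]
```

send_rows:
  targets:
    - {"x":0,"y":0,"z":-0.015,"spin":0}
    - {"x":0,"y":0,"z":-0.01,"spin":0}
    - {"x":0,"y":0,"z":-0.005,"spin":0}
    - {"x":0,"y":0,"z":0,"spin":0}

```text
t: 28.4
tool_pos: [0.5933, -0.0379, -0.0164]
tool_rot: [0.707, -0.701, -0.069, 0.069]
wrist_force: [0.0, 0.3, 1.0]
width: 0.0769
```

```bash
python3 o.py
```

```text
28.4 [ 0.5933 -0.0379 -0.0164] head 101.22 w 0.0769 [0.  0.3 1. ] [-0.002  0.008 -1.   ]
```

send_rows:
  gripper: 0
  targets:
    - {"x":0,"y":0,"z":0,"spin":0}
    - {"x":0,"y":0,"z":0,"spin":0}
    - {"x":0,"y":0,"z":0,"spin":0}
    - {"x":0,"y":0,"z":0,"spin":0}

```text
t: 28.9
tool_pos: [0.5938, -0.038, -0.0158]
tool_rot: [0.707, -0.701, -0.069, 0.069]
wrist_force: [0.4, -0.0, -2.2]
width: 0.0549
```

```bash
python3 o.py
```

```text
28.9 [ 0.5938 -0.038  -0.0158] head 101.22 w 0.0549 [ 0.4 -0.  -2.2] [-0.     0.008 -1.   ]
```

Held at 55 mm. Lift high enough to clear the glue bottle, then go toward the scale.

send_rows:
  targets:
    - {"x":0,"y":0,"z":0.01,"spin":0}
    - {"x":0,"y":0,"z":0.025,"spin":0}
    - {"x":0,"y":0,"z":0.04,"spin":0}
    - {"x":0,"y":0,"z":0.05,"spin":0}
    - {"x":0,"y":0,"z":0.05,"spin":0}
    - {"x":0,"y":0,"z":0.05,"spin":0}
    - {"x":0,"y":0,"z":0.03,"spin":0}
    - {"x":0,"y":0,"z":0,"spin":0}
    - {"x":0,"y":0,"z":0,"spin":0}

```text
t: 30.02
tool_pos: [0.5887, -0.0379, 0.2485]
tool_rot: [0.707, -0.7, -0.068, 0.07]
wrist_force: [-0.5, -0.4, -2.6]
width: 0.0549
```

send_rows:
  targets:
    - {"x":-0.004,"y":0.025,"z":0,"spin":0}
    - {"x":-0.008,"y":0.045,"z":0,"spin":0}
    - {"x":-0.008,"y":0.045,"z":0,"spin":0}
    - {"x":-0.008,"y":0.045,"z":0,"spin":0}
    - {"x":-0.008,"y":0.045,"z":0,"spin":0}
    - {"x":-0.008,"y":0.045,"z":0,"spin":0}
    - {"x":-0.008,"y":0.045,"z":0,"spin":0}
    - {"x":-0.008,"y":0.045,"z":0,"spin":0}
    - {"x":0,"y":0.025,"z":0,"spin":0}
    - {"x":0,"y":0,"z":0,"spin":0}

```text
t: 31.28
tool_pos: [0.5145, 0.3315, 0.226]
tool_rot: [-0.702, 0.705, 0.053, -0.081]
wrist_force: [-0.6, -0.6, -1.3]
width: 0.0549
```

```bash
python3 o.py; python3 - <<'E'
from h import *
s=snap('wrist','w12.png'); np.savez('w12.npz',R=s['R'],c=s['c'])
c=np.zeros((600,800,3),np.uint8)
c[:384,:512]=s['img']
for k in range(0,500,50): cv2.putText(c,str(k),(k,10),0,.35,(255,0,0),1); cv2.putText(c,str(k),(0,k+4),0,.35,(255,0,0),1) if k<384 else 0
z=snap('scene','s12.png')['img'][150:240,345:450]; c[384:600,:252]=cv2.resize(z,(252,216),interpolation=cv2.INTER_CUBIC)
y=snap('side','d12.png')['img'][125:195,125:225]; c[384:600,300:609]=cv2.resize(y,(309,216),interpolation=cv2.INTER_CUBIC)
cv2.imwrite('pics/m12.png',c[:,:,::-1])
E
```

```text
31.27 [0.5145 0.3315 0.226 ] head 100.86 w 0.0549 [-0.6 -0.6 -1.3] [-0.038 -0.008 -0.999]
```

View pics/m12.png

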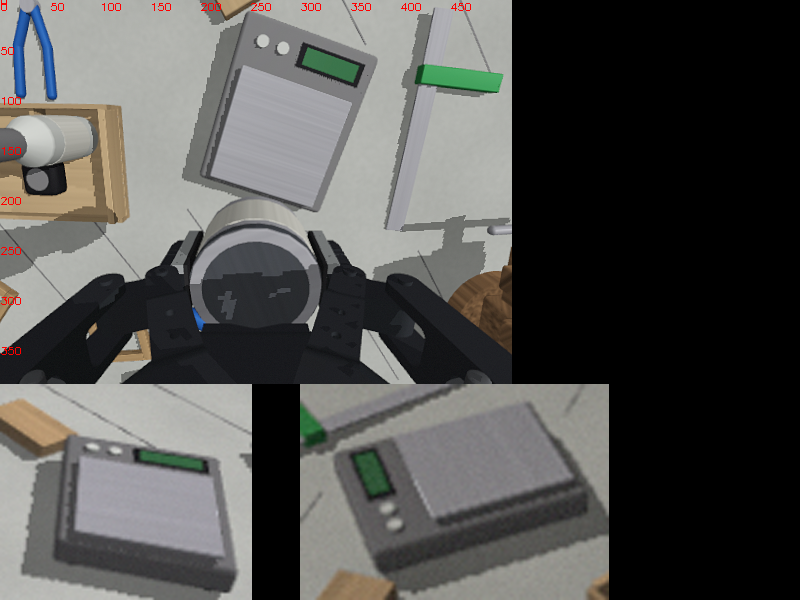

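The wrist view shows the pan corners at (243,67), (352,102), (318,211), (210,176), and the tin held well. I'll compute the centre from all three cameras.

```bash
python3 - <<'E'
from h import *
def cen(q):
    H=cv2.getPerspectiveTransform(np.float32([[0,0],[1,0],[1,1],[0,1]]),np.float32(q)); return cv2.perspectiveTransform(np.float32([[[.5,.5]]]),H)[0]
def rep(n,s,q):
    t=onz(s,q,.045); print(n,'centre',onz(s,cen(q),.045)[0].round(4),'sides',np.linalg.norm(t-np.roll(t,-1,0),axis=1).round(3),'ang',np.degrees(np.arctan2(*(t[1]-t[0])[[1,0]])).round(1))
rep('wrist',snap('wrist'),[(243,67),(352,102),(318,211),(210,176)])
f=np.array([[80,73],[218,88],[226,174],[73,149]])/2.4+[345,150]; rep('scene',snap('scene'),f)
f=np.array([[97,56],[230,19],[275,96],[138,131]])/3.09+[125,125]; rep('side',snap('side'),f)
E
```

```text
wrist centre [0.4699 0.3519 0.045 ] sides [0.137 0.142 0.148 0.137] ang 83.9
scene centre [0.4733 0.351  0.045 ] sides [0.146 0.152 0.141 0.141] ang 89.1
side centre [0.4691 0.3415 0.045 ] sides [0.14  0.136 0.133 0.128] ang -6.5
```

send_rows:
  targets:
    - {"x":-0.023,"y":0.008,"z":0,"spin":0}
    - {"x":-0.023,"y":0.009,"z":0,"spin":0}
    - {"x":0,"y":0,"z":-0.03,"spin":0}
    - {"x":0,"y":0,"z":-0.04,"spin":0}
    - {"x":0,"y":0,"z":-0.04,"spin":0}
    - {"x":0,"y":0,"z":-0.03,"spin":0}
    - {"x":0,"y":0,"z":-0.01,"spin":0}
    - {"x":0,"y":0,"z":0,"spin":0}
    - {"x":0,"y":0,"z":0,"spin":0}

```text
t: 32.7
tool_pos: [0.4623, 0.3479, 0.0808]
tool_rot: [0.706, -0.702, -0.054, 0.076]
wrist_force: [0.1, 0.6, -1.0]
width: 0.0549
```

```bash
python3 o.py
```

```text
32.7 [0.4623 0.3479 0.0808] head 100.56 w 0.0549 [ 0.1  0.6 -1. ] [-0.032  0.002 -0.999]
```

send_rows:
  targets:
    - {"x":0.006,"y":0.001,"z":-0.015,"spin":0}
    - {"x":0,"y":0,"z":-0.015,"spin":0}
    - {"x":0,"y":0,"z":-0.015,"spin":0}
    - {"x":0,"y":0,"z":-0.005,"spin":0}
    - {"x":0,"y":0,"z":0,"spin":0}
    - {"x":0,"y":0,"z":0,"spin":0}

```text
t: 33.45
tool_pos: [0.4697, 0.3496, 0.0286]
tool_rot: [0.706, -0.702, -0.055, 0.075]
wrist_force: [-0.1, -0.3, -2.0]
width: 0.0549
```

```bash
python3 o.py
```

```text
33.45 [0.4697 0.3496 0.0286] head 100.54 w 0.0549 [-0.1 -0.3 -2. ] [-0.029  0.004 -1.   ]
```

send_rows:
  targets:
    - {"x":-0.001,"y":0,"z":-0.004,"spin":0}
    - {"x":0,"y":0,"z":-0.003,"spin":0}
    - {"x":0,"y":0,"z":0,"spin":0}

```text
t: 33.83
tool_pos: [0.4691, 0.35, 0.022]
tool_rot: [0.707, -0.701, -0.055, 0.075]
wrist_force: [0.7, -0.1, -1.6]
width: 0.0552
```

send_rows:
  targets:
    - {"x":0,"y":0,"z":-0.003,"spin":0}
    - {"x":0,"y":0,"z":0,"spin":0}

```text
t: 34.08
tool_pos: [0.4691, 0.3501, 0.019]
tool_rot: [0.707, -0.701, -0.055, 0.075]
wrist_force: [0.3, 0.9, -2.2]
width: 0.0549
```

send_rows:
  targets:
    - {"x":0,"y":0,"z":-0.003,"spin":0}
    - {"x":0,"y":0,"z":0,"spin":0}

```text
t: 34.33
tool_pos: [0.4697, 0.3507, 0.0181]
tool_rot: [0.707, -0.701, -0.056, 0.074]
wrist_force: [-0.1, -0.5, -2.1]
width: 0.0552
```

```bash
python3 o.py
```

```text
34.33 [0.4697 0.3507 0.0181] head 100.53 w 0.0552 [-0.1 -0.5 -2.1] [-0.027  0.006 -1.   ]
```

On the pan (0.018, expected 0.017). Release and rise, then check by mask.

send_rows:
  gripper: 92
  targets:
    - {"x":0,"y":0,"z":0,"spin":0}
    - {"x":0,"y":0,"z":0,"spin":0}
    - {"x":0,"y":0,"z":0,"spin":0}
    - {"x":0,"y":0,"z":0,"spin":0}
    - {"x":0,"y":0,"z":0,"spin":0}

```text
t: 34.95
tool_pos: [0.4702, 0.3511, 0.0181]
tool_rot: [0.707, -0.701, -0.056, 0.074]
wrist_force: [1.0, 0.2, -1.1]
width: 0.0786
```

send_rows:
  targets:
    - {"x":0,"y":0,"z":0.02,"spin":0}
    - {"x":0,"y":0,"z":0.03,"spin":0}
    - {"x":0,"y":0,"z":0.05,"spin":0}
    - {"x":0,"y":0,"z":0.05,"spin":0}
    - {"x":0,"y":0,"z":0.05,"spin":0}
    - {"x":0,"y":0,"z":0.04,"spin":0}
    - {"x":0,"y":0,"z":0,"spin":0}
    - {"x":0,"y":0,"z":0,"spin":0}

```text
t: 35.95
tool_pos: [0.4678, 0.3491, 0.2643]
tool_rot: [0.707, -0.701, -0.055, 0.075]
wrist_force: [-0.8, -0.0, -0.3]
width: 0.0786
```

```bash
python3 o.py; python3 - <<'E'
from h import *
s=snap('wrist','w13.png'); g=cv2.cvtColor(s['img'],cv2.COLOR_RGB2GRAY)
p=proj(s,[(.4705,.35,.089),(.4705,.35,.045)]); print(p)
x0,y0=(p[0]-[60,60]).astype(int); r=cv2.medianBlur(g,3)[y0:y0+120,x0:x0+120]
c=cv2.HoughCircles(r,cv2.HOUGH_GRADIENT,1,30,param1=80,param2=15,minRadius=18,maxRadius=40)[0]+[x0,y0,0]; print(c[:4]); print(onz(s,c[:4,:2],.089).round(4))
E
```

```text
35.95 [0.4678 0.3491 0.2643] head 100.54 w 0.0786 [-0.8 -0.  -0.3] [-0.029  0.005 -1.   ]
[[253.42296472 173.54333815]
 [253.27439298 167.4334938 ]]
[[232.5        170.5         39.40000153]
 [261.5        188.5         36.        ]]
[[0.4714 0.3236 0.089 ]
 [0.4876 0.3636 0.089 ]]
```

```bash
python3 - <<'E'
from h import *
s=snap('wrist'); g=cv2.cvtColor(s['img'],cv2.COLOR_RGB2GRAY)
x0,y0=195,110
m=np.zeros_like(g); m[y0:y0+115,x0:x0+115]=(g[y0:y0+115,x0:x0+115]<95)*255
n,l,st,ce=cv2.connectedComponentsWithStats(m)
for i in range(1,n):
    if st[i,4]>150: print(st[i],ce[i],onz(s,[ce[i]],.089).round(4))
for k in range(130,226,8): print(k,' '.join('%3d'%v for v in g[k,200:312:5]))
E
```

```text
[195 110  17  62 182] [202.42857143 138.54945055] [[0.4394 0.2814 0.089 ]]
[195 110  88 115 632] [219.09651899 176.40664557] [[0.4821 0.3085 0.089 ]]
[ 204  152   39   46 1046] [221.6998088  176.75525813] [[0.4819 0.3118 0.089 ]]
[237 157  35  35 954] [254.09748428 174.31236897] [[0.4715 0.3512 0.089 ]]
130 101  76  63 149 149 148 146 147 146 143 144 145 147 147 148 146 145 147 148 147 146 155 121
138 104 105  63 146 146 145 146 146 148 149 146 145 148 145 142 144 145 147 147 148 145 144 145
146  61  63 126 147 149 148 147 147 145 145 144 143 143 147 149 145 145 148 145 144 145 145 147
154  98  63 143 147 147 148 149 115  96 100 150 147 145 139 142 144 143 142 147 148 144 145 148
162  99  99 143  92  91  90  89  84 144  64  61  64  65  62 147 145 144 146 143 143 144 143 110
170  62 137  91  90  91  90  88 148  63  65  66  63  63  64  61 137 145 142 145 145 143 144 108
178  76  85  91  90  90  92  91 146  63  62  64  62  63  64  61 140 143 142 144 145 145 105 105
186 150 138  88  89  88  85  86  84 143  64  64  63  62  58 146 146 143 141 144 145 138 106 159
194 144 144 145  84  87  90  88  83 123 121 150 150 145 133 143 145 145 148 147 145 106 106 162
202  84  62 110 146 144 143 142 142 140 142 144 145 139 143 143 143 143 143 144 117 106 162 160
210 161 161 139  98  99  98  67  70 142 142 144 142 142 138 141 142 146 142 143 105 131 161 160
218 161 162 162 163 162 162 164 137  96 101 102  84  61 123 142 145 143 145 102 105 161 161 160
```

The tin's lid is a clean round 35×35 px blob at (0.4715, 0.351), against a pan centre of about (0.470, 0.350), so it is upright and centred. Back to the thinner tin.

send_rows:
  gripper: 84
  targets:
    - {"x":0.005,"y":-0.03,"z":0,"spin":0}
    - {"x":0.01,"y":-0.05,"z":0,"spin":0}
    - {"x":0.01,"y":-0.05,"z":0,"spin":0}
    - {"x":0.005,"y":-0.05,"z":0,"spin":0}
    - {"x":0.005,"y":-0.05,"z":0,"spin":0}
    - {"x":0,"y":-0.05,"z":0,"spin":0}
    - {"x":0,"y":-0.05,"z":0,"spin":0}
    - {"x":0,"y":-0.05,"z":0,"spin":0}
    - {"x":-0.01,"y":-0.05,"z":0,"spin":0}
    - {"x":-0.01,"y":-0.05,"z":0,"spin":0}

```text
t: 37.3
tool_pos: [0.4746, -0.142, 0.2496]
tool_rot: [0.704, -0.703, -0.05, 0.087]
wrist_force: [1.2, 1.4, -0.4]
width: 0.0714
```

send_rows:
  targets:
    - {"x":-0.015,"y":-0.05,"z":0,"spin":0}
    - {"x":-0.015,"y":-0.05,"z":0,"spin":0}
    - {"x":-0.015,"y":-0.05,"z":0,"spin":0}
    - {"x":-0.015,"y":-0.03,"z":0,"spin":0}
    - {"x":0,"y":0,"z":0,"spin":0}
    - {"x":0,"y":0,"z":0,"spin":0}

```text
t: 38.05
tool_pos: [0.4069, -0.3291, 0.2427]
tool_rot: [0.706, -0.701, -0.043, 0.089]
wrist_force: [-0.2, -0.0, -0.1]
width: 0.0718
```

```bash
python3 o.py
```

```text
38.05 [ 0.4069 -0.3291  0.2427] head 100.71 w 0.0718 [-0.2 -0.  -0.1] [-0.066  0.001 -0.998]
```

send_rows:
  targets:
    - {"x":0.01,"y":-0.006,"z":0,"spin":1.4}
    - {"x":0,"y":0,"z":0,"spin":0}
    - {"x":0,"y":0,"z":-0.02,"spin":0}
    - {"x":0,"y":0,"z":-0.03,"spin":0}
    - {"x":0,"y":0,"z":-0.03,"spin":0}
    - {"x":0,"y":0,"z":-0.02,"spin":0}
    - {"x":0,"y":0,"z":0,"spin":0}
    - {"x":0,"y":0,"z":0,"spin":0}

```text
t: 39.05
tool_pos: [0.4238, -0.3295, 0.1403]
tool_rot: [0.704, -0.7, -0.058, 0.103]
wrist_force: [-0.2, -0.3, 0.1]
width: 0.0721
```

```bash
cat >> o.py <<'E'
print('G',(np.array(o['tool_pos'])-.055*q2R(o['tool_rot'])[:,1]).round(4))
E
python3 o.py
```

```text
39.05 [ 0.4238 -0.3295  0.1403] head 103.05 w 0.0721 [-0.2 -0.3  0.1] [-0.063 -0.001 -0.998]
G [ 0.4273 -0.3294  0.1951]
```

send_rows:
  targets:
    - {"x":-0.004,"y":-0.0065,"z":0,"spin":-0.9}
    - {"x":0,"y":0,"z":0,"spin":0}
    - {"x":0,"y":0,"z":-0.015,"spin":0}
    - {"x":0,"y":0,"z":-0.015,"spin":0}
    - {"x":0,"y":0,"z":-0.01,"spin":0}
    - {"x":0,"y":0,"z":0,"spin":0}
    - {"x":0,"y":0,"z":0,"spin":0}

```text
t: 39.92
tool_pos: [0.4202, -0.3368, 0.0988]
tool_rot: [0.705, -0.701, -0.053, 0.096]
wrist_force: [0.6, -0.4, -0.2]
width: 0.0716
```

```bash
python3 o.py
```

```text
39.92 [ 0.4202 -0.3368  0.0988] head 102.1 w 0.0716 [ 0.6 -0.4 -0.2] [-0.061 -0.001 -0.998]
G [ 0.4236 -0.3367  0.1537]
```

send_rows:
  targets:
    - {"x":0,"y":0.001,"z":-0.015,"spin":0}
    - {"x":0,"y":0,"z":-0.015,"spin":0}
    - {"x":0,"y":0,"z":-0.01,"spin":0}
    - {"x":0,"y":0,"z":-0.004,"spin":0}
    - {"x":0,"y":0,"z":0,"spin":0}
    - {"x":0,"y":0,"z":0,"spin":0}

```text
t: 40.67
tool_pos: [0.4204, -0.3357, 0.0518]
tool_rot: [0.705, -0.701, -0.053, 0.096]
wrist_force: [-0.7, -0.1, -0.3]
width: 0.0716
```

```bash
python3 o.py
```

```text
40.67 [ 0.4204 -0.3357  0.0518] head 102.11 w 0.0716 [-0.7 -0.1 -0.3] [-0.061 -0.001 -0.998]
G [ 0.4238 -0.3357  0.1067]
```

send_rows:
  gripper: 0
  targets:
    - {"x":0,"y":0,"z":0,"spin":0}
    - {"x":0,"y":0,"z":0,"spin":0}
    - {"x":0,"y":0,"z":0,"spin":0}
    - {"x":0,"y":0,"z":0,"spin":0}

```text
t: 41.18
tool_pos: [0.421, -0.3361, 0.0525]
tool_rot: [0.704, -0.701, -0.054, 0.095]
wrist_force: [0.2, 0.6, -1.9]
width: 0.0453
```

```bash
python3 o.py
```

```text
41.17 [ 0.421  -0.3361  0.0525] head 102.11 w 0.0453 [ 0.2  0.6 -1.9] [-0.059 -0.002 -0.998]
G [ 0.4242 -0.336   0.1074]
```

Held. Lift and carry back more slowly, to keep the tilt drift small.

send_rows:
  targets:
    - {"x":0,"y":0,"z":0.01,"spin":0}
    - {"x":0,"y":0,"z":0.02,"spin":0}
    - {"x":0,"y":0,"z":0.03,"spin":0}
    - {"x":0,"y":0,"z":0.03,"spin":0}
    - {"x":0,"y":0,"z":0,"spin":0}
    - {"x":0,"y":0,"z":0,"spin":0}

```text
t: 41.92
tool_pos: [0.4191, -0.3348, 0.1453]
tool_rot: [0.705, -0.7, -0.053, 0.096]
wrist_force: [-0.8, 0.5, -3.2]
width: 0.0454
```

send_rows:
  targets:
    - {"x":0.005,"y":0.015,"z":0,"spin":0}
    - {"x":0.008,"y":0.025,"z":0,"spin":0}
    - {"x":0.008,"y":0.025,"z":0,"spin":0}
    - {"x":0.008,"y":0.025,"z":0,"spin":0}
    - {"x":0.008,"y":0.025,"z":0,"spin":0}
    - {"x":0.008,"y":0.025,"z":0,"spin":0}
    - {"x":0.008,"y":0.025,"z":0,"spin":0}
    - {"x":0.008,"y":0.025,"z":0,"spin":0}
    - {"x":0.008,"y":0.025,"z":0,"spin":0}
    - {"x":0.008,"y":0.025,"z":0,"spin":0}

```text
t: 43.18
tool_pos: [0.491, -0.0746, 0.1342]
tool_rot: [0.709, -0.696, -0.047, 0.105]
wrist_force: [0.7, 0.4, -2.1]
width: 0.0454
```

send_rows:
  targets:
    - {"x":0.008,"y":0.025,"z":0,"spin":0}
    - {"x":0.008,"y":0.025,"z":0,"spin":0}
    - {"x":0.008,"y":0.025,"z":0,"spin":0}
    - {"x":0.004,"y":0.01,"z":0,"spin":0}
    - {"x":0,"y":0,"z":0,"spin":0}
    - {"x":0,"y":0,"z":0,"spin":0}

```text
t: 43.92
tool_pos: [0.5146, 0.0197, 0.1286]
tool_rot: [0.708, -0.695, -0.045, 0.112]
wrist_force: [0.6, 0.2, -2.4]
width: 0.0453
```

```bash
python3 o.py
```

```text
43.92 [0.5146 0.0197 0.1286] head 102.75 w 0.0453 [ 0.6  0.2 -2.4] [-0.096  0.008 -0.995]
G [0.5199 0.0193 0.1833]
```

send_rows:
  targets:
    - {"x":0.008,"y":-0.01,"z":0,"spin":-1.3}
    - {"x":0.008,"y":-0.011,"z":0,"spin":0}
    - {"x":0,"y":0,"z":0,"spin":0}
    - {"x":0,"y":0,"z":-0.01,"spin":0}
    - {"x":0,"y":0,"z":-0.01,"spin":0}
    - {"x":0,"y":0,"z":0,"spin":0}
    - {"x":0,"y":0,"z":0,"spin":0}

```text
t: 44.8
tool_pos: [0.5307, -0.006, 0.1067]
tool_rot: [0.71, -0.696, -0.034, 0.103]
wrist_force: [0.6, -0.6, -2.7]
width: 0.0454
```

```bash
python3 o.py
```

```text
44.8 [ 0.5307 -0.006   0.1067] head 101.06 w 0.0454 [ 0.6 -0.6 -2.7] [-0.098  0.01  -0.995]
G [ 0.5361 -0.0065  0.1615]
```

send_rows:
  targets:
    - {"x":-0.001,"y":0.004,"z":0,"spin":0.35}
    - {"x":0,"y":0,"z":0,"spin":0}
    - {"x":0,"y":0,"z":-0.012,"spin":0}
    - {"x":0,"y":0,"z":-0.012,"spin":0}
    - {"x":0,"y":0,"z":-0.008,"spin":0}
    - {"x":0,"y":0,"z":0,"spin":0}
    - {"x":0,"y":0,"z":0,"spin":0}

```text
t: 45.68
tool_pos: [0.5295, -0.0013, 0.0723]
tool_rot: [0.709, -0.696, -0.037, 0.105]
wrist_force: [0.3, -0.7, -1.9]
width: 0.0456
```

```bash
python3 o.py
```

```text
45.67 [ 0.5295 -0.0013  0.0723] head 101.48 w 0.0456 [ 0.3 -0.7 -1.9] [-0.098  0.009 -0.995]
G [ 0.5349 -0.0018  0.127 ]
```

send_rows:
  targets:
    - {"x":0,"y":0,"z":-0.005,"spin":0}
    - {"x":0,"y":0,"z":-0.004,"spin":0}
    - {"x":0,"y":0,"z":0,"spin":0}

```text
t: 46.05
tool_pos: [0.53, -0.0013, 0.0631]
tool_rot: [0.709, -0.696, -0.037, 0.105]
wrist_force: [-0.1, 0.3, -3.6]
width: 0.0453
```

send_rows:
  targets:
    - {"x":0,"y":0,"z":-0.003,"spin":0}
    - {"x":0,"y":0,"z":0,"spin":0}

```text
t: 46.3
tool_pos: [0.5308, -0.0013, 0.0618]
tool_rot: [0.709, -0.696, -0.038, 0.104]
wrist_force: [0.1, 0.2, -2.3]
width: 0.0456
```

```bash
python3 o.py; python3 - <<'E'
from h import *
# differential against start pictures: template match of the tin's top
for n,P in(('scene',(.536,0,.12)),('side',(.53,0,.12))):
    a=cv2.imread(f'pics/{n}0.png'); s=snap(n); b=s['img'][:,:,::-1]; p=proj(s,[P])[0].astype(int); print(n,p)
    for nm,dy0,dy1,dx in(('low',5,40,14),):
        t=cv2.resize(a[p[1]+dy0:p[1]+dy1,p[0]-dx:p[0]+dx],None,fx=4,fy=4,interpolation=cv2.INTER_CUBIC)
        w=cv2.resize(b[p[1]+dy0-10:p[1]+dy1+10,p[0]-dx-10:p[0]+dx+10],None,fx=4,fy=4,interpolation=cv2.INTER_CUBIC)
        r=cv2.matchTemplate(w,t,cv2.TM_CCOEFF_NORMED); _,m,_,l=cv2.minMaxLoc(r); print(nm,m.__round__(3),(l[0]/4-10,l[1]/4-10))
E
```

```text
46.3 [ 0.5308 -0.0013  0.0618] head 101.48 w 0.0456 [ 0.1  0.2 -2.3] [-0.095  0.01  -0.995]
G [ 0.5361 -0.0018  0.1165]
scene [260 172]
low 0.761 (0.25, 0.75)
side [265 190]
low 0.844 (-0.5, -0.75)
```

send_rows:
  targets:
    - {"x":0,"y":0,"z":-0.003,"spin":0}
    - {"x":0,"y":0,"z":-0.003,"spin":0}
    - {"x":0,"y":0,"z":0,"spin":0}

```text
t: 46.78
tool_pos: [0.5315, -0.0013, 0.0621]
tool_rot: [0.71, -0.695, -0.038, 0.104]
wrist_force: [-0.4, -0.4, -3.2]
width: 0.0454
```

send_rows:
  gripper: 84
  targets:
    - {"x":0,"y":0,"z":0,"spin":0}
    - {"x":0,"y":0,"z":0,"spin":0}
    - {"x":0,"y":0,"z":0,"spin":0}
    - {"x":0,"y":0,"z":0,"spin":0}
    - {"x":0,"y":0,"z":0,"spin":0}

```text
t: 47.4
tool_pos: [0.5318, -0.0012, 0.0614]
tool_rot: [0.71, -0.695, -0.038, 0.104]
wrist_force: [-0.4, -0.3, 0.3]
width: 0.0721
```

```bash
cat > d.py <<'E'
from h import *
import sys
# shift of an object between the start pictures and now, in both fixed views -> least-squares shift on the bench
def diff(P,box):
    A=[];B=[]
    for n in('scene','side'):
        a=cv2.imread(f'pics/{n}0.png'); s=snap(n); b=s['img'][:,:,::-1]; p=proj(s,[P])[0].round().astype(int)
        x0,x1,y0,y1=box; f=4; k=8
        t=cv2.resize(a[p[1]+y0:p[1]+y1,p[0]+x0:p[0]+x1],None,fx=f,fy=f,interpolation=cv2.INTER_CUBIC)
        w=cv2.resize(b[p[1]+y0-k:p[1]+y1+k,p[0]+x0-k:p[0]+x1+k],None,fx=f,fy=f,interpolation=cv2.INTER_CUBIC)
        r=cv2.matchTemplate(w,t,cv2.TM_CCOEFF_NORMED); _,m,_,l=cv2.minMaxLoc(r); d=np.array([l[0]/f-k,l[1]/f-k])
        J=np.array([(proj(s,[np.array(P)+e])[0]-proj(s,[P])[0])/.01 for e in np.eye(3)[:2]*.01]).T
        print(n,round(m,3),d,(np.linalg.solve(J,d)*1000).round(1)); A.append(J);B.append(d)
    print('shift mm',(np.linalg.lstsq(np.vstack(A),np.hstack(B),rcond=None)[0]*1000).round(1))
x=[float(v) for v in sys.argv[1:8]]
diff(x[:3],[int(v) for v in x[3:]])
E
python3 o.py; python3 d.py .53 0 .08 -14 14 -14 14;python3 d.py .53 0 .08 -14 14 -32 0
```

```text
47.4 [ 0.5318 -0.0012  0.0614] head 101.46 w 0.0721 [-0.4 -0.3  0.3] [-0.095  0.012 -0.995]
G [ 0.537  -0.0019  0.1161]
scene 0.88 [0.75 0.  ] [-0.3  1.8]
side 0.89 [-1.5  -0.25] [-2.7  2.7]
shift mm [-2.   2.1]
scene 0.36 [0.5 5.5] [22.6  5.1]
side 0.281 [-1.   -0.25] [-1.6  2.1]
shift mm [5.9 3.8]
```

send_rows:
  targets:
    - {"x":0,"y":0,"z":0.015,"spin":0}
    - {"x":0,"y":0,"z":0.02,"spin":0}
    - {"x":0,"y":0,"z":0.03,"spin":0}
    - {"x":0,"y":0,"z":0.04,"spin":0}
    - {"x":0,"y":0,"z":0.05,"spin":0}
    - {"x":0,"y":0,"z":0.04,"spin":0}
    - {"x":0,"y":0,"z":0,"spin":0}

```text
t: 48.48
tool_pos: [0.5315, -0.0021, 0.2692]
tool_rot: [0.71, -0.695, -0.04, 0.102]
wrist_force: [-0.7, 0.1, -0.8]
width: 0.0715
```

send_rows:
  targets:
    - {"x":0,"y":-0.02,"z":0,"spin":0}
    - {"x":0,"y":-0.03,"z":0,"spin":0}
    - {"x":0,"y":-0.04,"z":0,"spin":0}
    - {"x":0,"y":-0.04,"z":0,"spin":0}
    - {"x":0,"y":-0.04,"z":0,"spin":0}
    - {"x":0.004,"y":-0.04,"z":0,"spin":0}
    - {"x":0.004,"y":-0.04,"z":0,"spin":0}
    - {"x":0.002,"y":-0.04,"z":0,"spin":0}
    - {"x":0,"y":-0.03,"z":0,"spin":0}
    - {"x":0,"y":0,"z":0,"spin":0}

```text
t: 49.72
tool_pos: [0.5261, -0.3451, 0.2583]
tool_rot: [0.711, -0.695, -0.026, 0.106]
wrist_force: [0.1, 1.1, -0.6]
width: 0.0719
```

```bash
python3 o.py; for b in "-11 11 -14 14" "-12 12 -32 -8"; do python3 d.py .53 0 .08 $b; done
```

```text
49.73 [ 0.5261 -0.3451  0.2583] head 100.64 w 0.0719 [ 0.1  1.1 -0.6] [-0.115  0.012 -0.993]
G [ 0.5324 -0.3458  0.3129]
scene 0.949 [0.75 0.  ] [-0.3  1.8]
side 0.896 [-1.75 -0.25] [-3.2  3.1]
shift mm [-2.4  2.2]
scene 0.976 [1. 0.] [-0.4  2.3]
side 0.93 [-1.   -0.25] [-1.6  2.1]
shift mm [-1.2  2.2]
```

The thinner tin is back within about 2–3 mm of its start, by the fixed-camera comparison. Now the spray can.

send_rows:
  targets:
    - {"x":0.007,"y":0.01,"z":0,"spin":0.8}
    - {"x":0,"y":0,"z":0,"spin":0}
    - {"x":0,"y":0,"z":-0.02,"spin":0}
    - {"x":0,"y":0,"z":-0.03,"spin":0}
    - {"x":0,"y":0,"z":-0.03,"spin":0}
    - {"x":0,"y":0,"z":-0.02,"spin":0}
    - {"x":0,"y":0,"z":0,"spin":0}
    - {"x":0,"y":0,"z":0,"spin":0}

```text
t: 50.92
tool_pos: [0.5408, -0.3223, 0.1591]
tool_rot: [0.71, -0.693, -0.042, 0.116]
wrist_force: [0.7, -0.4, 0.8]
width: 0.0721
```

```bash
python3 o.py
```

```text
50.92 [ 0.5408 -0.3223  0.1591] head 102.72 w 0.0721 [ 0.7 -0.4  0.8] [-0.107  0.012 -0.994]
G [ 0.5466 -0.3229  0.2138]
```

send_rows:
  targets:
    - {"x":-0.003,"y":-0.006,"z":0,"spin":-0.6}
    - {"x":-0.003,"y":-0.006,"z":0,"spin":-0.5}
    - {"x":0,"y":0,"z":0,"spin":0}
    - {"x":0,"y":0,"z":0,"spin":0}

```text
t: 51.42
tool_pos: [0.5353, -0.3365, 0.162]
tool_rot: [0.71, -0.695, -0.036, 0.107]
wrist_force: [-0.2, -0.1, 0.4]
width: 0.0715
```

```bash
python3 o.py
```

```text
51.42 [ 0.5353 -0.3365  0.162 ] head 101.52 w 0.0715 [-0.2 -0.1  0.4] [-0.102  0.011 -0.995]
G [ 0.5409 -0.3371  0.2167]
```

send_rows:
  targets:
    - {"x":0,"y":0.002,"z":-0.015,"spin":0}
    - {"x":0,"y":0,"z":-0.02,"spin":0}
    - {"x":0,"y":0,"z":-0.02,"spin":0}
    - {"x":0,"y":0,"z":-0.015,"spin":0}
    - {"x":0,"y":0,"z":-0.01,"spin":0}
    - {"x":0,"y":0,"z":0,"spin":0}
    - {"x":0,"y":0,"z":0,"spin":0}

```text
t: 52.3
tool_pos: [0.5351, -0.3323, 0.076]
tool_rot: [0.711, -0.694, -0.036, 0.108]
wrist_force: [-0.1, 0.7, -0.1]
width: 0.0716
```

```bash
python3 o.py
```

```text
52.3 [ 0.5351 -0.3323  0.076 ] head 101.61 w 0.0716 [-0.1  0.7 -0.1] [-0.104  0.013 -0.995]
G [ 0.5408 -0.333   0.1307]
```

send_rows:
  targets:
    - {"x":0,"y":-0.0015,"z":0.002,"spin":0}
    - {"x":0,"y":0,"z":0,"spin":0}

```text
t: 52.55
tool_pos: [0.5359, -0.3344, 0.0794]
tool_rot: [0.71, -0.695, -0.037, 0.107]
wrist_force: [0.2, 0.6, 0.6]
width: 0.0716
```

send_rows:
  gripper: 0
  targets:
    - {"x":0,"y":0,"z":0,"spin":0}
    - {"x":0,"y":0,"z":0,"spin":0}
    - {"x":0,"y":0,"z":0,"spin":0}
    - {"x":0,"y":0,"z":0,"spin":0}

```text
t: 53.05
tool_pos: [0.5369, -0.3361, 0.0813]
tool_rot: [0.709, -0.696, -0.038, 0.106]
wrist_force: [1.0, -0.2, 0.4]
width: 0.0467
```

```bash
python3 o.py
```

```text
53.05 [ 0.5369 -0.3361  0.0813] head 101.6 w 0.0467 [ 1.  -0.2  0.4] [-0.098  0.009 -0.995]
G [ 0.5423 -0.3366  0.136 ]
```

Held. Lift and carry back.

send_rows:
  targets:
    - {"x":0,"y":0,"z":0.01,"spin":0}
    - {"x":0,"y":0,"z":0.02,"spin":0}
    - {"x":0,"y":0,"z":0.03,"spin":0}
    - {"x":0,"y":0,"z":0.03,"spin":0}
    - {"x":0,"y":0,"z":0,"spin":0}
    - {"x":0,"y":0,"z":0,"spin":0}

```text
t: 53.8
tool_pos: [0.5351, -0.3338, 0.1748]
tool_rot: [0.711, -0.694, -0.037, 0.107]
wrist_force: [0.4, -0.3, -3.0]
width: 0.0468
```

send_rows:
  targets:
    - {"x":0,"y":0.015,"z":0,"spin":0}
    - {"x":0,"y":0.025,"z":0,"spin":0}
    - {"x":0,"y":0.03,"z":0,"spin":0}
    - {"x":0,"y":0.03,"z":0,"spin":0}
    - {"x":0,"y":0.03,"z":0,"spin":0}
    - {"x":0,"y":0.03,"z":0,"spin":0}
    - {"x":0,"y":0.025,"z":0,"spin":0}
    - {"x":0,"y":0.02,"z":0,"spin":0}
    - {"x":0,"y":0.01,"z":0,"spin":0}
    - {"x":0,"y":0,"z":0,"spin":0}

```text
t: 55.05
tool_pos: [0.5264, -0.0989, 0.1637]
tool_rot: [0.714, -0.69, -0.032, 0.117]
wrist_force: [0.2, -0.6, -3.2]
width: 0.047
```

```bash
python3 o.py
```

```text
55.05 [ 0.5264 -0.0989  0.1637] head 101.99 w 0.047 [ 0.2 -0.6 -3.2] [-0.123  0.021 -0.992]
G [ 0.5332 -0.1     0.2183]
```

send_rows:
  targets:
    - {"x":0.007,"y":0.002,"z":0,"spin":0}
    - {"x":0.006,"y":0.001,"z":0,"spin":0}
    - {"x":0,"y":0,"z":-0.015,"spin":0}
    - {"x":0,"y":0,"z":-0.015,"spin":0}
    - {"x":0,"y":0,"z":-0.01,"spin":0}
    - {"x":0,"y":0,"z":0,"spin":0}
    - {"x":0,"y":0,"z":0,"spin":0}

```text
t: 55.92
tool_pos: [0.5391, -0.0991, 0.1195]
tool_rot: [0.713, -0.69, -0.029, 0.117]
wrist_force: [0.4, 0.9, -2.7]
width: 0.0466
```

```bash
python3 o.py
```

```text
55.92 [ 0.5391 -0.0991  0.1195] head 101.7 w 0.0466 [ 0.4  0.9 -2.7] [-0.126  0.02  -0.992]
G [ 0.5461 -0.1002  0.1741]
```

send_rows:
  targets:
    - {"x":0.0015,"y":0.0035,"z":0,"spin":0}
    - {"x":0,"y":0,"z":-0.01,"spin":0}
    - {"x":0,"y":0,"z":-0.01,"spin":0}
    - {"x":0,"y":0,"z":-0.004,"spin":0}
    - {"x":0,"y":0,"z":0,"spin":0}
    - {"x":0,"y":0,"z":0,"spin":0}

```text
t: 56.68
tool_pos: [0.5412, -0.0952, 0.0945]
tool_rot: [0.713, -0.69, -0.03, 0.116]
wrist_force: [0.2, 0.2, -3.1]
width: 0.0468
```

```bash
python3 o.py; python3 d.py .545 -.093 .08 -11 11 -14 14
```

```text
56.67 [ 0.5412 -0.0952  0.0945] head 101.72 w 0.0468 [ 0.2  0.2 -3.1] [-0.125  0.02  -0.992]
G [ 0.5481 -0.0963  0.149 ]
scene 0.912 [ 0.5 -0.5] [-2.3  0.6]
side 0.661 [ 0.   -2.75] [5.1 7. ]
shift mm [2.7 3.7]
```

send_rows:
  targets:
    - {"x":0,"y":0,"z":-0.003,"spin":0}
    - {"x":0,"y":0,"z":0,"spin":0}

```text
t: 57.02
tool_pos: [0.5415, -0.0952, 0.0917]
tool_rot: [0.713, -0.69, -0.03, 0.116]
wrist_force: [-0.2, -0.3, -2.4]
width: 0.0469
```

send_rows:
  targets:
    - {"x":0,"y":0,"z":-0.003,"spin":0}
    - {"x":0,"y":0,"z":0,"spin":0}

```text
t: 57.28
tool_pos: [0.5424, -0.0954, 0.0901]
tool_rot: [0.713, -0.69, -0.031, 0.115]
wrist_force: [0.1, -0.4, -2.6]
width: 0.0471
```

```bash
python3 o.py; python3 d.py .545 -.093 .08 -11 11 -14 14
```

```text
57.27 [ 0.5424 -0.0954  0.0901] head 101.72 w 0.0471 [ 0.1 -0.4 -2.6] [-0.122  0.02  -0.992]
G [ 0.5491 -0.0965  0.1447]
scene 0.914 [0. 1.] [4.1 1.1]
side 0.679 [ 0.25 -1.  ] [2.4 2.2]
shift mm [2.8 1.5]
```

Contact where predicted. Settle, release, rise.

send_rows:
  targets:
    - {"x":-0.001,"y":0,"z":-0.003,"spin":0}
    - {"x":0,"y":0,"z":0,"spin":0}

```text
t: 57.62
tool_pos: [0.5431, -0.0954, 0.0903]
tool_rot: [0.714, -0.69, -0.032, 0.114]
wrist_force: [-0.1, 0.0, -2.8]
width: 0.0471
```

send_rows:
  gripper: 84
  targets:
    - {"x":0,"y":0,"z":0,"spin":0}
    - {"x":0,"y":0,"z":0,"spin":0}
    - {"x":0,"y":0,"z":0,"spin":0}
    - {"x":0,"y":0,"z":0,"spin":0}
    - {"x":0,"y":0,"z":0,"spin":0}

```text
t: 58.25
tool_pos: [0.5431, -0.0954, 0.0897]
tool_rot: [0.714, -0.69, -0.032, 0.114]
wrist_force: [0.3, 0.0, -1.1]
width: 0.0719
```

send_rows:
  targets:
    - {"x":0,"y":0,"z":0.015,"spin":0}
    - {"x":0,"y":0,"z":0.02,"spin":0}
    - {"x":0,"y":0,"z":0.03,"spin":0}
    - {"x":0,"y":0,"z":0.04,"spin":0}
    - {"x":0,"y":0,"z":0.05,"spin":0}
    - {"x":0,"y":0,"z":0.05,"spin":0}
    - {"x":0,"y":0,"z":0,"spin":0}

```text
t: 59.12
tool_pos: [0.5425, -0.0964, 0.3076]
tool_rot: [0.713, -0.691, -0.033, 0.112]
wrist_force: [-0.0, 0.0, -1.3]
width: 0.0716
```

send_rows:
  targets:
    - {"x":0,"y":-0.02,"z":0,"spin":0}
    - {"x":0,"y":-0.04,"z":0,"spin":0}
    - {"x":0,"y":-0.04,"z":0,"spin":0}
    - {"x":0,"y":-0.04,"z":0,"spin":0}
    - {"x":0,"y":-0.04,"z":0,"spin":0}
    - {"x":0,"y":-0.04,"z":0,"spin":0}
    - {"x":0,"y":-0.04,"z":0,"spin":0}
    - {"x":0,"y":-0.02,"z":0,"spin":0}
    - {"x":0,"y":0,"z":0,"spin":0}

```text
t: 60.25
tool_pos: [0.5315, -0.3937, 0.2993]
tool_rot: [0.715, -0.689, -0.024, 0.115]
wrist_force: [0.5, -0.9, 0.7]
width: 0.0715
```

```bash
python3 o.py; for b in "-12 12 -14 14" "-12 12 -40 0"; do echo spray; python3 d.py .545 -.093 .08 $b; done; for b in "-11 11 -14 14" "-12 12 -32 0"; do echo thin;  python3 d.py .53 0 .08 $b; done; echo glue; python3 d.py .5155 .088 .08 -12 12 -35 14; echo tape; python3 d.py .5743 .051 .03 -10 10 -10 10
python3 - <<'E'
from h import *
c=np.zeros((520,800,3),np.uint8)
for k,n in enumerate(('scene','side')):
    b=snap(n)['img'][:,:,::-1]; cv2.imwrite(f'pics/{n}_end.png',b); a=cv2.imread(f'pics/{n}0.png')
    x,y=((170,130),(200,135))[k]
    for j,i in enumerate((a,b)): c[j*260:j*260+260,k*400:k*400+400]=cv2.resize(i[y:y+130,x:x+200] if k==0 else i[y:y+130,x-70:x+130],(400,260),interpolation=cv2.INTER_CUBIC)
cv2.imwrite('pics/m14.png',c)
E
```

```text
60.25 [ 0.5315 -0.3937  0.2993] head 101.16 w 0.0715 [ 0.5 -0.9  0.7] [-0.132  0.023 -0.991]
G [ 0.5387 -0.3949  0.3538]
spray
scene 0.968 [1.5  0.25] [0.4 3.8]
side 0.792 [-1.   -1.75] [1.3 5.7]
shift mm [0.9 4.7]
spray
scene 0.967 [1.5 0.5] [1.4 4.1]
side 0.973 [-0.75 -1.  ] [0.4 3.5]
shift mm [0.7 3.8]
thin
scene 0.949 [0.75 0.  ] [-0.3  1.8]
side 0.897 [-1.75 -0.25] [-3.2  3.1]
shift mm [-2.4  2.2]
thin
scene 0.975 [1. 0.] [-0.4  2.3]
side 0.926 [-1.   -0.25] [-1.6  2.1]
shift mm [-1.2  2.2]
glue
scene 0.875 [0. 0.] [0. 0.]
side 0.858 [0. 0.] [ 0. -0.]
shift mm [0. 0.]
tape
scene 0.929 [ 0.   -0.25] [-0.9 -0.1]
side 0.917 [-1.75 -0.25] [-3.4  3.3]
shift mm [-2.8  1. ]
```

View pics/m14.png

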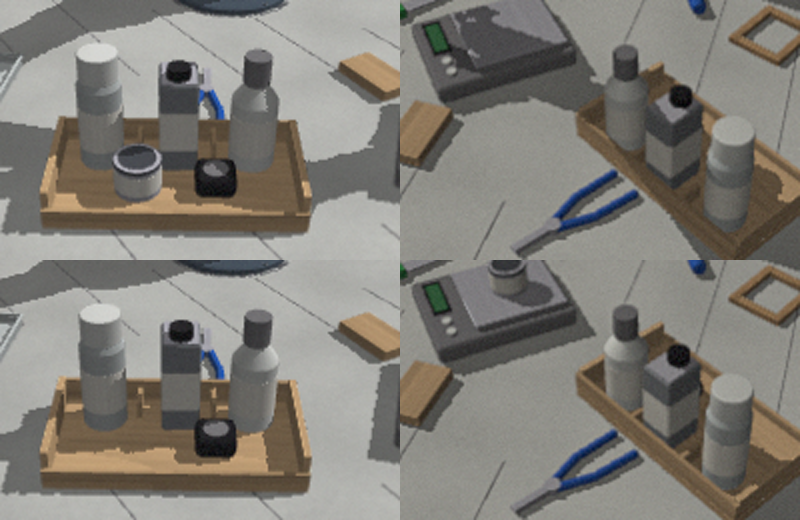

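Compared with the start pictures, the spray can and thinner tin stand upright in their own bays, about 4 mm and 2–3 mm from where they began. Glue and tape are unmoved (the side view's tape match is hidden by the thinner tin), and the filler tin stands on the pan. The arm is clear, so I'm handing in.

```bash
python3 -c "
from plant import sign_off
print(sign_off())"
```

```text
the job is handed in; nothing more can be done
None
```

I moved the spray can and the thinner tin to the metal tray. I then stood the filler tin on the scale's pan and put both containers back upright in their own bays. I handed the job in at about 60 s, with the arm clear of everything.

**Last checks, against the start pictures:**
- **Filler tin:** upright at about (0.4715, 0.351). The pan's centre is about (0.470, 0.350), though the three cameras disagreed on that centre by up to 10 mm in y.
- **Spray can:** about 4 mm from where it stood. I judged that close enough and did not re-grasp it, so it is not exact.
- **Thinner tin:** about 2–3 mm from where it stood.
- **Glue bottle:** no shift measured.
- **Tape measure:** looks unmoved in the scene view. The side view gave a 3 mm shift, but the thinner tin hides the tape there, so I disregarded it.

**What went wrong or disagreed:**
- **First grasp:** the gripper closed over the top of the spray cap and missed. The real fingertips sit about 30–40 mm behind the reported tool point. The can stayed standing, and I allowed for this in every later grasp.
- **Tool tilt:** the tool's tilt drifted to about 7° over the job. I allowed for it when placing the containers back.
- **Scale reading:** I did not read the scale's display, so I have no weight for the filler that is left.

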